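# Load the valve cartridges into the test carrier and close its hold-down bar

## Robot

A 6-joint arm with a two-finger parallel gripper is mounted at the origin on the work surface. World frame = base frame: x ahead of the robot, y to its left, z up, the work surface at z = 0. Lengths are in m, angles in rad, forces in N, time in s.
With the tool pointing down it reaches from about 0.3 to 0.85 m from the base axis. Payload 4.2 kg.
Tool frame: the origin (TCP) lies between the finger pads; the fingertips stand 14 mm ahead of it and the grasp point (between the pads) lies 5 mm behind it; z points along the fingers, y is the line along which they close (so a half turn about z gives the same grasp; the last joint's range is limited). The gripper opens to 91 mm and grips with 3 to 60 N. Pads are 32 mm wide; open, the fingers measure 118 mm over their backs; the gripper's body (76 mm by 178 mm) begins 60 mm behind the grasp point.
Start: joints at [-1.27, 0.32, 1.565, -0, 1.257, -0.02], TCP at [0.181, -0.546, 0.228] pointing down, gripper open.
Joint ranges: [-3.11, 3.11], [-0.84, 2.01], [0.21, 2.61], [-1.34, 4.49], [0.05, 2.63], [-2.56, 2.56]. Speed limits (rad/s): [2.57, 2.57, 3.14, 3.14, 3.14, 3.14].

## Interface

Orientations are given as a unit quaternion [x, y, z, w].
In Python, from workcell import robot gives the robot as it stands.
- The arm moves only by the tool play_rows, never from a script. Its argument "series" is a list of rows, each an object with "rotation": the turn, a rotation vector about the tool's x, y, z in degrees, a list of three; "offset": the shift along the tool's x, y, z in mm, a list of three; "grip": the opening, from 0 (shut) to 1 (fully open). A call has 1 to 5 rows; each row shifts and turns the commanded pose from where the row before left it, along the tool's axes as they then stand; what a row does not reach is not made up. A row lasts 1/10 s, in which the tool goes at most 50 mm and 8.59 degrees, less where a joint would pass 70% of its speed; a pose out of reach is approached as far as the arm can. A call with a gripper value outside its range is refused whole. The fingers move at their own pace and stop on an object; the grip force is fixed at half the most. Time passes only in rows, so rows that do not move let the fingers close. It gives the time, the measured TCP pose, the force, the opening and the grip force at its end, in the units of the state.
- robot.get_state(): the state, without advancing time (a new reading comes with each control period).
- robot.camera(name): name is "scene" or "top" or "wrist"; returns a dict with "frame" (400x640x3 uint8, blue, green, red), "fov_y" (degrees; the focal length in pixels is half the picture's height over the tangent of half this angle, whatever the lens; pixels are square), "cx", "cy" (the principal point, pixels), "k1" (the pictures are not rectified: a ray, as slopes to the right and down, at radius r is drawn at 1 + k1 r^2 times it, then the intrinsics apply), "extrinsics" (4x4, takes a point from world to camera coordinates). Camera axes: x right, y up, looking along -z (the intrinsics and any distortion apply to the point x, -y, -z); pixel columns grow to the right and rows downward; lengths in m; the calibration is good to about 2 mm. A picture is of the moment at which its call begins. There is no depth.
- robot.hand_in(): hands the job in; it is judged then, once.
The state is a dict: "time": time; "joint_positions": joint angles; "joint_vel": joint speeds; "effort": joint torques, N m; "ee_pos": TCP position; "tcp_rot": TCP orientation; "ft_force": force on the tool from outside, world axes, zero at the start; "ft_torque": the same for the moment, N m; "width": finger opening in m; "gripper_force": force on a finger pad.
Only numpy, scipy, OpenCV 4.12 (cv2) and the standard library are available. Lean on these libraries where they do the work, as an engineer would, in place of code of your own. Each camera call takes 0.05 s, during which the arm holds its last target. There are 200 camera calls.

## Task

Load the three steel valve cartridges into the carrier's pockets one at a time in pocket order, starting beside the bar's hinge and working towards the catch; the pockets differ in depth, so feel for (or look at) how deep each is and give it the cartridge whose top then stands level with the others, just under the bar. Lower each cartridge onto its pocket's floor before letting go, never drop it in; then swing the hold-down bar over them until it rests against the back of its catch, leaving the bin, screwdriver and carton alone.

Things in the scene. Friction and masses are not known exactly. Their poses are not given: they have to be found in the camera images.
- rack: aluminium carrier bolted to the bench: base plate 100 x 340 x 6 mm, a row of three open square pockets along its own y axis (walls 4 mm thick, rims 58 mm above the bench), hinge post at the -y end, catch post with an upright back stop at the +y end. Origin: centre of the pocket row at bench level; z up. In its right pocket a cartridge's top stands 28 mm above the rim
- pocket1 (a point): pocket 1 (next to the hinge post; 1 punched dot): centre of its mouth at rim height, axes as the carrier's; 50 mm (x) by 56 mm (y) inside, pitch 60 mm. A flat grey block makes its floor: of the three pockets one is 20, one 32, one 44 mm deep, in an order that no reading tells; closed fingers go in. Short fits the 20, middle the 32, tall the 44 mm pocket
- pocket2 (a point): pocket 2 (the middle one; 2 punched dots): centre of its mouth at rim height, axes as the carrier's; 50 mm (x) by 56 mm (y) inside, pitch 60 mm. A flat grey block makes its floor: of the three pockets one is 20, one 32, one 44 mm deep, in an order that no reading tells; closed fingers go in. Short fits the 20, middle the 32, tall the 44 mm pocket
- pocket3 (a point): pocket 3 (next to the catch; 3 punched dots): centre of its mouth at rim height, axes as the carrier's; 50 mm (x) by 56 mm (y) inside, pitch 60 mm. A flat grey block makes its floor: of the three pockets one is 20, one 32, one 44 mm deep, in an order that no reading tells; closed fingers go in. Short fits the 20, middle the 32, tall the 44 mm pocket
- bar (a joint): hold-down bar's hinge angle in rad: 0 = closed over the pockets with its end against the back stop of the catch, up to 1.75 = swung out to the carrier's +x side; stiff, it stays where left
- bar_hinge (a point): on the bar's vertical hinge axis, at the height of the bar's underside (91 mm above the bench, 5 mm above the tops of rightly loaded cartridges). The hinge post and hub are 28 mm across, top 109 mm up
- bar_knob (a point): centre of the top of the bar's upright round black knob: 16 mm across, 44 mm tall above the bar's top face, its top 145 mm above the bench; 180 mm from the hinge axis. The steel bar is 18 mm wide, 10 mm thick, 285 mm long; at joint angle a it points from the hinge along (sin a, cos a) in the carrier's x, y
- short: the shortest of three upright steel valve cartridges: plain cylinder 40 mm across, 48 mm high, two thin black seal bands near its foot, hollow inside, about 250 g; stands on the bench to the right of the carrier. Origin: centre of its underside, z up its axis
- short_top (a point): centre of that cartridge's top face
- mid: the middle of three upright steel valve cartridges: plain cylinder 40 mm across, 60 mm high, two thin black seal bands near its foot, hollow inside, about 250 g; stands on the bench to the right of the carrier. Origin: centre of its underside, z up its axis
- mid_top (a point): centre of that cartridge's top face
- tall: the tallest of three upright steel valve cartridges: plain cylinder 40 mm across, 72 mm high, two thin black seal bands near its foot, hollow inside, about 250 g; stands on the bench to the right of the carrier. Origin: centre of its underside, z up its axis
- tall_top (a point): centre of that cartridge's top face
- bin: bystander: open red plastic bin of fittings, 110 x 90 x 50 mm; origin at the centre of its underside
- driver: bystander: blue-handled screwdriver lying on the bench
- carton: bystander: closed cardboard carton 120 x 160 x 70 mm; origin at the centre of its underside

How it is judged:
By the outcome, as a careful person would: the job done as asked, in the order asked, and still so for the second after the job is handed in, with the robot touching nothing.
It also fails if it takes over 72 s, if anything falls off the work surface, if the arm or the gripper's body presses on something with over 40 N, if the wrist force passes 120 N, or if a joint passes its speed limit or range.

## Working session

There is one attempt and no reset: what is moved stays moved. The work goes in short steps, Python scripts to look and compute and a tool call to move; the robot and the scene stay as the last step left them, time stands still between calls to the robot, and variables do not carry over. Pictures are saved under pics/ and viewed, at most 10 in all, crops included, and the job is handed in when it is done.

Besides the shell and the picture viewer there is one more tool, called in YAML: its name, and indented under it one key for each argument. play_rows: Moves the arm, as the interface text tells. Its arguments: {"type":"object","properties":{"series":{"type":"array"}},"required":["series"]}

```bash
mkdir -p pics; ls; cat > h.py <<'E'
import numpy as np, cv2, json, os
from workcell import robot
def snap(n,save=None):
    c=robot.camera(n)
    if save: cv2.imwrite('pics/'+save,c['frame'])
    return c
def par(c):
    f=200/np.tan(np.radians(c['fov_y'])/2)
    K=np.array([[f,0,c['cx']],[0,f,c['cy']],[0,0,1.]]); return K,np.array([c['k1'],0,0,0.]),np.array(c['extrinsics'])
def toworld(c,uv,z):
    K,D,E=par(c)
    p=cv2.undistortPointsIter(np.array([[uv]],float),K,D,None,None,(3,100,1e-10))[0,0]
    d=E[:3,:3].T@np.array([p[0],-p[1],-1]); o=-E[:3,:3].T@E[:3,3]
    return o+d*(z-o[2])/d[2]
def topix(c,P):
    K,D,E=par(c); q=E[:3,:3]@np.array(P,float)+E[:3,3]; x,y=q[0]/-q[2],-q[1]/-q[2]
    s=1+c['k1']*(x*x+y*y); return np.array([K[0,0]*x*s+c['cx'],K[1,1]*y*s+c['cy']])
E
python3 - <<'E'
from h import *
import pickle
for n in('scene','top','wrist'):
    c=snap(n,n+'0.png'); pickle.dump(c,open(n+'0.pkl','wb')); E=c['extrinsics'];print(n,c['fov_y'],c['k1'],c['cx'],c['cy'],(-np.array(E)[:3,:3].T@np.array(E)[:3,3]).round(3))
s=robot.get_state();print(s)
E
```

```text
pics
scene 56.753997655250345 0.006001797957423127 321.235989121339 196.44493338482675 [1.303 0.129 0.748]
top 50.41906226120487 -0.09063629589613591 319.84349565899174 200.21504778515288 [ 0.302 -0.064  1.53 ]
wrist 63.77438761597422 -0.0315535445691727 321.53840044575895 199.35011263115769 [ 0.254 -0.521  0.385]
{'time': 0.15, 'joint_positions': array([-1.27002807e+00,  3.20166051e-01,  1.56535889e+00, -1.29430119e-05,
        1.25739723e+00, -2.00433718e-02]), 'joint_vel': array([ 0.00061087, -0.00081087, -0.00250767, -0.00025293, -0.00098303,
       -0.00030276]), 'effort': array([ 4.90274160e-04, -4.12773013e+01, -2.32155704e+01,  7.28511438e-02,
        4.33642790e-02, -1.06530449e-04]), 'ee_pos': array([ 0.18119049, -0.54534495,  0.22731683]), 'tcp_rot': array([ 9.87162011e-01,  1.59720762e-01, -9.90953971e-05, -6.57359221e-04]), 'ft_force': array([ 0.019604  ,  0.14665183, -0.23832538]), 'ft_torque': array([-0.06443239,  0.0173455 , -0.01883874]), 'gripper_force': 0.0, 'width': 0.09134698499376448}
```

View pics/top0.png

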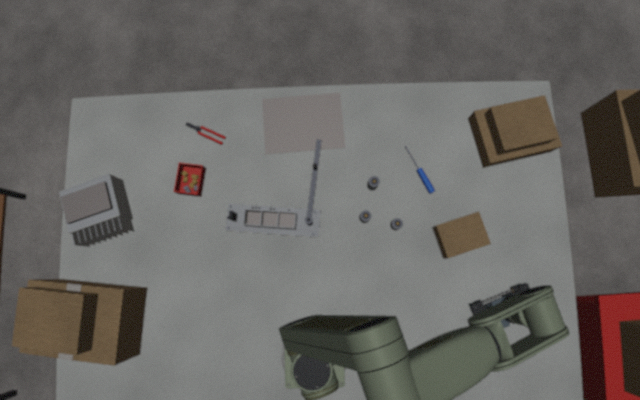

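View pics/scene0.png

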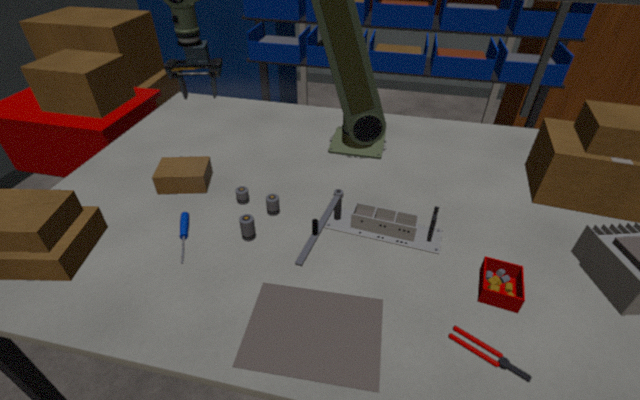

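The top view shows the carrier centred near (272,219), with the hinge at (309,222) and the bar swung out to (319,140). The cartridges stand near (373,183), (365,216) and (396,224), the carton is at (462,235), and the bin at (190,180). In the scene view the cartridge at (247,227) looks the tallest.

```bash
python3 - <<'E'
from h import *
import pickle
t=pickle.load(open('top0.pkl','rb'));s=pickle.load(open('scene0.pkl','rb'))
a=cv2.resize(t['frame'][130:250,220:420],None,fx=4,fy=4,interpolation=cv2.INTER_CUBIC)
cv2.imwrite('pics/tz.png',a)
b=cv2.resize(s['frame'][170:290,225:455],None,fx=3.4,fy=3.4,interpolation=cv2.INTER_CUBIC)
cv2.imwrite('pics/sz.png',b)
for n,uv,z in(('A',(373,183),.06),('B',(365,216),.06),('C',(396,224),.06),('row',(272,219),.058),('hinge',(309,222),.1),('barend',(319,140),.1),('carton',(462,235),.07)):print(n,toworld(t,uv,z).round(3))
E
```

```text
A [ 0.596 -0.226  0.06 ]
B [ 0.48  -0.193  0.06 ]
C [ 0.449 -0.3    0.06 ]
row [0.479 0.132 0.058]
hinge [0.46 0.   0.1 ]
barend [ 0.747 -0.041  0.1  ]
carton [ 0.403 -0.524  0.07 ]
```

View pics/tz.png

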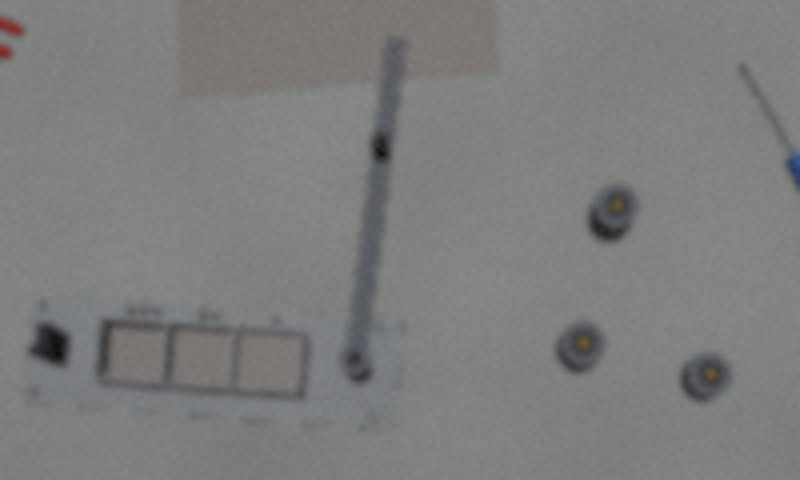

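View pics/sz.png

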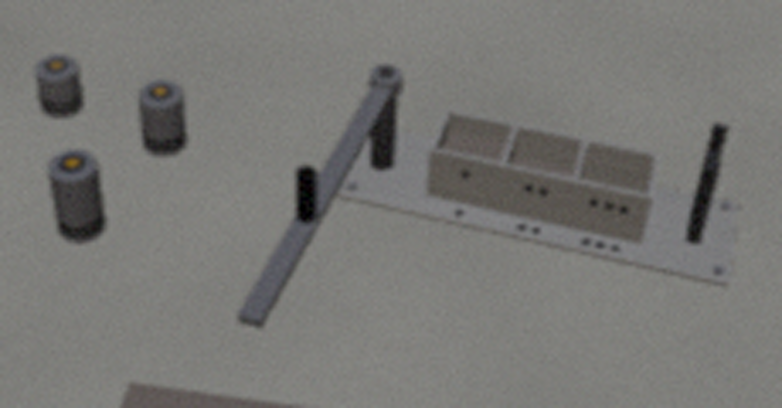

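The zooms show pocket block rims from (100,320) to (308,398) in the top crop and cartridge tops at (617,205), (583,342) and (710,374). In the scene crop the heights rank: far-front cartridge tall, (162,115) middle, (58,85) short. Pocket 1 (one dot) is next to the hinge.

```bash
cat >> h.py <<'E'
from scipy.spatial.transform import Rotation as R
def tool():
    s=robot.get_state(); return np.array(s['ee_pos']),R.from_quat(s['tcp_rot']),s
def go(P,yaw=None):
    """delta in tool axes mm to reach world TCP P; yaw = wanted world angle of tool y (mod 180) with tool down"""
    p,r,s=tool(); d=r.inv().apply((np.array(P)-p)*1000); M=r.as_matrix()
    if yaw is not None:
        y=np.array([np.cos(yaw),np.sin(yaw),0]); 
        if y@M[:,1]<0:y=-y
        z=np.array([0,0,-1.]); T=R.from_matrix(np.c_[np.cross(y,z),y,z])
        print('rotvec',np.degrees((r.inv()*T).as_rotvec()).round(2))
    print('offset',d.round(1),'tcp',p.round(4),'t',s['time'],'w',round(s['width'],4),'F',np.round(s['ft_force'],1),'ty',np.degrees(np.arctan2(M[1,1],M[0,1])).round(1),'j6',s['joint_positions'][5].round(2))
E
python3 - <<'E'
from h import *
import pickle
t=pickle.load(open('top0.pkl','rb'));s=pickle.load(open('scene0.pkl','rb'));w=pickle.load(open('wrist0.pkl','rb'))
tz=lambda x,y:(220+(x+.5)/4-.5,130+(y+.5)/4-.5)
sz=lambda x,y:(225+(x+.5)/3.4-.5,170+(y+.5)/3.4-.5)
for n,a,b,h in(('A tall',(617,205),(73,162),.072),('B mid',(583,342),(160,91),.06),('C short',(710,374),(56,65),.048)):
    print(n,toworld(t,tz(*a),h).round(4),toworld(s,sz(*b),h).round(4))
co=[toworld(t,tz(*q),.058) for q in((103,320),(308,333),(303,398),(100,384))]
print(np.round(co,4)); co=np.array(co);print('ctr',co.mean(0),[np.linalg.norm(co[i]-co[i-1]) for i in range(4)])
cs=[toworld(s,sz(*q),.058) for q in((450,114),(653,154),(646,191),(430,150))];print('scene',np.round(cs,4),np.mean(cs,0))
print('hinge',toworld(t,tz(357,362),.109),toworld(s,sz(386,74),.109))
print('knob',toworld(t,tz(380,146),.145),toworld(s,sz(306,170),.145),'barend',toworld(t,tz(397,40),.101))
p,r,st=tool();E=np.array(w['extrinsics']);o=-E[:3,:3].T@E[:3,3]
print('cam in tool',r.inv().apply(o-p),'view dir',r.inv().apply(-E[2,:3]),'up',r.inv().apply(E[1,:3])); print(r.as_matrix().round(3))
E
```

```text
A tall [ 0.6012 -0.2284  0.072 ] [ 0.6006 -0.227   0.072 ]
B mid [ 0.483  -0.1945  0.06  ] [ 0.4824 -0.1935  0.06  ]
C short [ 0.4529 -0.3056  0.048 ] [ 0.4528 -0.304   0.048 ]
[[0.5148 0.2256 0.058 ]
 [0.4981 0.045  0.058 ]
 [0.4413 0.0504 0.058 ]
 [0.4583 0.2283 0.058 ]]
ctr [0.47815619 0.13730905 0.058     ] [np.float64(0.05656241014282018), np.float64(0.18142755824935616), np.float64(0.05712558774106405), np.float64(0.17871039425872476)]
scene [[0.454  0.0599 0.058 ]
 [0.4681 0.2327 0.058 ]
 [0.5157 0.2279 0.058 ]
 [0.505  0.0502 0.058 ]] [0.48568584 0.14266795 0.058     ]
hinge [4.65550909e-01 3.61543460e-04 1.09000000e-01] [0.47638933 0.0055783  0.109     ]
knob [ 0.64259148 -0.02453833  0.145     ] [ 0.64723919 -0.02334774  0.145     ] barend [ 0.74811648 -0.04043226  0.101     ]
cam in tool [ 0.07693758 -0.00052446 -0.15720678] view dir [-2.72046837e-01 -2.44868430e-04  9.62283980e-01] up [9.62283736e-01 6.87785395e-04 2.72046943e-01]
[[ 0.949  0.315 -0.   ]
 [ 0.315 -0.949  0.001]
 [ 0.    -0.001 -1.   ]]
```

```bash
cat >> h.py <<'E'
def plan(P,yaw_deg,grip,vmax=45.,amax=8.,start=None):
    """print rounded rows (tool shifts, turns about tool z) to TCP P, tool y at yaw_deg mod 180; returns end"""
    if start is None:
        p,r,s=tool(); p=p*1000; M=r.as_matrix(); a=np.degrees(np.arctan2(M[1,1],M[0,1]))
        print('t',round(s['time'],2),'tcp',(p).round(1),'ty',a.round(1),'w',round(s['width'],4),'F',np.round(s['ft_force'],1))
    else: p,a=np.array(start[0],float),start[1]
    P=np.array(P)*1000.; da=(yaw_deg-a+90)%180-90; p0,a0=p.copy(),a
    n=int(max(np.ceil(np.linalg.norm(P-p)/vmax),np.ceil(abs(da)/amax),1)); rows=[]
    for i in range(1,n+1):
        tp=p0+(P-p0)*i/n; ta=a0+da*i/n
        c,s_=np.cos(np.radians(a)),np.sin(np.radians(a)); y=np.array([c,s_,0]); z=np.array([0,0,-1.]); x=np.cross(y,z)
        B=np.c_[x,y,z]; o=(B.T@(tp-p)).round(0)+0.; w=round(a-ta)
        rows.append(dict(offset=o.astype(int).tolist(),rotation=[0,0,int(w)],grip=grip)); p=p+B@o; a=a-w
    for i in range(0,n,5): print(json.dumps(rows[i:i+5]).replace(' ',''))
    print('end',p.round(1).tolist(),round(a,1)); return p,a
E
python3 - <<'E'
from h import *
plan((.478,.165,.20),-5.3,0.6)
E
```

```text
t 0.15 tcp [ 181.2 -545.3  227.3] ty -71.6 w 0.0913 F [ 0.   0.1 -0.2]
[{"offset":[28,-32,2],"rotation":[0,0,-4],"grip":0.6},{"offset":[30,-30,1],"rotation":[0,0,-3],"grip":0.6},{"offset":[32,-29,2],"rotation":[0,0,-4],"grip":0.6},{"offset":[34,-26,1],"rotation":[0,0,-4],"grip":0.6},{"offset":[35,-24,2],"rotation":[0,0,-3],"grip":0.6}]
[{"offset":[37,-22,1],"rotation":[0,0,-4],"grip":0.6},{"offset":[38,-20,2],"rotation":[0,0,-4],"grip":0.6},{"offset":[40,-16,1],"rotation":[0,0,-3],"grip":0.6},{"offset":[40,-15,2],"rotation":[0,0,-4],"grip":0.6},{"offset":[41,-12,1],"rotation":[0,0,-4],"grip":0.6}]
[{"offset":[42,-8,2],"rotation":[0,0,-4],"grip":0.6},{"offset":[42,-6,1],"rotation":[0,0,-3],"grip":0.6},{"offset":[43,-4,2],"rotation":[0,0,-4],"grip":0.6},{"offset":[43,-1,1],"rotation":[0,0,-4],"grip":0.6},{"offset":[42,3,2],"rotation":[0,0,-3],"grip":0.6}]
[{"offset":[43,4,1],"rotation":[0,0,-4],"grip":0.6},{"offset":[42,8,2],"rotation":[0,0,-4],"grip":0.6},{"offset":[41,10,1],"rotation":[0,0,-3],"grip":0.6}]
end [478.0, 164.6, 200.3] -5.6
```

play_rows:
  series:
    - {"offset":[28,-32,2],"rotation":[0,0,-4],"grip":0.6}
    - {"offset":[30,-30,1],"rotation":[0,0,-3],"grip":0.6}
    - {"offset":[32,-29,2],"rotation":[0,0,-4],"grip":0.6}
    - {"offset":[34,-26,1],"rotation":[0,0,-4],"grip":0.6}
    - {"offset":[35,-24,2],"rotation":[0,0,-3],"grip":0.6}

```text
time: 0.65
ee_pos: [0.2638, -0.3471, 0.2198]
tcp_rot: [0.95, 0.313, 0.0, -0.0]
ft_force: [0.5, -0.4, 0.3]
width: 0.0552
gripper_force: 0.0
```

play_rows:
  series:
    - {"offset":[37,-22,1],"rotation":[0,0,-4],"grip":0.6}
    - {"offset":[38,-20,2],"rotation":[0,0,-4],"grip":0.6}
    - {"offset":[40,-16,1],"rotation":[0,0,-3],"grip":0.6}
    - {"offset":[40,-15,2],"rotation":[0,0,-4],"grip":0.6}
    - {"offset":[41,-12,1],"rotation":[0,0,-4],"grip":0.6}

```text
time: 1.15
ee_pos: [0.346, -0.149, 0.2128]
tcp_rot: [0.885, 0.466, 0.0, 0.0]
ft_force: [0.1, 0.3, -0.5]
width: 0.0547
gripper_force: 0.0
```

play_rows:
  series:
    - {"offset":[42,-8,2],"rotation":[0,0,-4],"grip":0.6}
    - {"offset":[42,-6,1],"rotation":[0,0,-3],"grip":0.6}
    - {"offset":[43,-4,2],"rotation":[0,0,-4],"grip":0.6}
    - {"offset":[43,-1,1],"rotation":[0,0,-4],"grip":0.6}
    - {"offset":[42,3,2],"rotation":[0,0,-3],"grip":0.6}

```text
time: 1.65
ee_pos: [0.4292, 0.0478, 0.2049]
tcp_rot: [0.801, 0.599, 0.0, 0.0]
ft_force: [1.0, -0.7, 0.3]
width: 0.0545
gripper_force: 0.0
```

play_rows:
  series:
    - {"offset":[43,4,1],"rotation":[0,0,-4],"grip":0.6}
    - {"offset":[42,8,2],"rotation":[0,0,-4],"grip":0.6}
    - {"offset":[41,10,1],"rotation":[0,0,-3],"grip":0.6}
    - {"offset":[0,0,0],"rotation":[0,0,0],"grip":0.6}

```text
time: 2.05
ee_pos: [0.4798, 0.1682, 0.2003]
tcp_rot: [0.739, 0.673, 0.001, -0.0]
ft_force: [0.0, -0.1, 0.2]
width: 0.0546
gripper_force: 0.0
```

```bash
python3 - <<'E'
from h import *
import pickle
c=snap('wrist');pickle.dump(c,open('wrist1.pkl','wb'))
cv2.imwrite('pics/w1.png',cv2.resize(c['frame'],(800,500),interpolation=cv2.INTER_CUBIC))
go((.478,.165,.2),np.radians(-5.3))
E
```

```text
rotvec [-0.05  0.03 -0.14]
offset [-1.  -0.3  0.2] tcp [0.4784 0.1659 0.2002] t 2.1 w 0.0547 F [-0.7  0.2  0.5] ty -5.4 j6 0.41
```

View pics/w1.png

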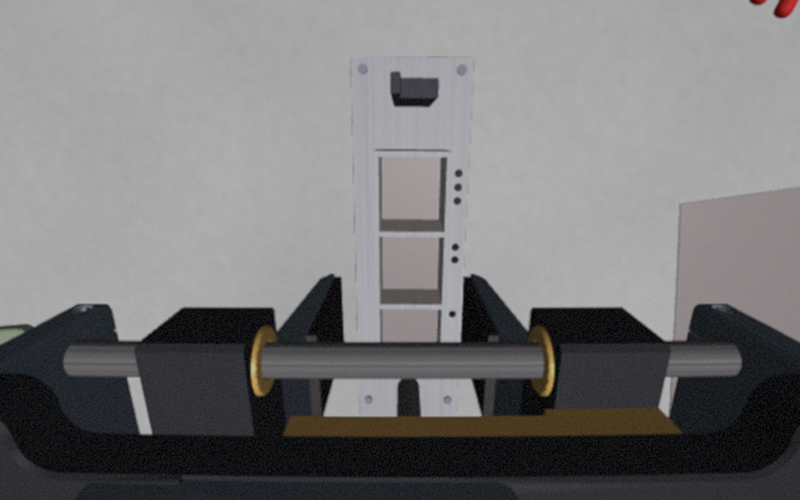

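The wrist view (800 px wide) shows pocket 3 with its mouth from (379,157) to (444,232) and its floor edge at row 219. Pocket 2's mouth spans rows 236 to 303, with its floor edge at 289. Pocket 1 is partly hidden by the gripper.

```bash
python3 - <<'E'
from h import *
import pickle
c=pickle.load(open('wrist1.pkl','rb'))
s=lambda u,v:((u+.5)/1.25-.5,(v+.5)/1.25-.5)
for n,x,rim,fl in(('p3',412,232,219),('p2',412,303,289)):
    q=toworld(c,s(x,rim),.058)
    for d in(.020,.032,.044): print(n,q.round(4),d,'floor row',(topix(c,q-[0,0,d])*1.25).round(1),'meas',fl)
for n,a in (('p3 corners',[(379,157),(444,157),(445,232),(378,232)]),('p2',[(379,236),(444,236),(443,303),(378,303)])):
    w=np.array([toworld(c,s(*p),.058) for p in a]);print(n,w.round(4).tolist(),'ctr',w.mean(0).round(4))
w=np.array([toworld(c,s(*p),.006) for p in((350,57),(474,57))]);print('plate far',w.round(4).tolist())
f=cv2.cvtColor(c['frame'],cv2.COLOR_BGR2GRAY).astype(float)
print('col profile',[(v,int(f[v,322:338].mean())) for v in range(118,262)])
print('row p3',f[142:166,296:364].mean(0).astype(int).tolist());print('row p2',f[200:222,296:364].mean(0).astype(int).tolist());print('row p1',f[248:262,296:364].mean(0).astype(int).tolist())
E
```

```text
p3 [0.4879 0.174  0.058 ] 0.02 floor row [411.3 226.2] meas 219
p3 [0.4879 0.174  0.058 ] 0.032 floor row [410.9 223.2] meas 219
p3 [0.4879 0.174  0.058 ] 0.044 floor row [410.6 220.3] meas 219
p2 [0.4828 0.1156 0.058 ] 0.02 floor row [411.3 293.5] meas 289
p2 [0.4828 0.1156 0.058 ] 0.032 floor row [411.  288.4] meas 289
p2 [0.4828 0.1156 0.058 ] 0.044 floor row [410.7 283.6] meas 289
p3 corners [[0.4688, 0.2322, 0.058], [0.516, 0.2278, 0.058], [0.513, 0.1717, 0.058], [0.462, 0.1765, 0.058]] ctr [0.49   0.2021 0.058 ]
p2 [[0.4624, 0.1733, 0.058], [0.5121, 0.1686, 0.058], [0.5076, 0.1132, 0.058], [0.4555, 0.1181, 0.058]] ctr [0.4844 0.1433 0.058 ]
plate far [[0.451, 0.3109, 0.006], [0.5507, 0.3016, 0.006]]
col profile [(118, 161), (119, 124), (120, 115), (121, 159), (122, 168), (123, 167), (124, 166), (125, 163), (126, 158), (127, 156), (128, 157), (129, 157), (130, 157), (131, 156), (132, 157), (133, 156), (134, 156), (135, 156), (136, 156), (137, 156), (138, 156), (139, 156), (140, 156), (141, 155), (142, 155), (143, 155), (144, 155), (145, 155), (146, 155), (147, 155), (148, 155), 
[... 1669 characters left out ...]
165, 149]
row p2 [165, 164, 164, 166, 168, 168, 164, 138, 103, 104, 135, 145, 145, 144, 145, 145, 144, 144, 145, 145, 145, 144, 145, 145, 145, 145, 145, 145, 145, 145, 145, 145, 145, 145, 145, 145, 146, 146, 146, 145, 146, 146, 146, 146, 146, 146, 146, 146, 146, 146, 146, 147, 146, 143, 117, 80, 65, 76, 120, 161, 169, 169, 169, 170, 168, 156, 142, 136]
row p1 [168, 168, 165, 165, 167, 167, 167, 154, 115, 108, 133, 140, 139, 141, 141, 140, 140, 140, 140, 140, 141, 140, 140, 140, 141, 140, 140, 140, 139, 140, 140, 141, 140, 140, 140, 141, 140, 141, 141, 140, 140, 141, 141, 140, 140, 140, 140, 141, 141, 141, 140, 141, 141, 134, 96, 70, 101, 152, 167, 167, 168, 170, 168, 152, 135, 126, 126, 137]
```

Measured wall heights give pocket 3 = 44 mm, pocket 2 = 32 mm and, by elimination plus a thinner side wall, pocket 1 = 20 mm. The rack estimates differ by about 6 mm between cameras, so I'll fit its outline in each one.

```bash
cat > fit.py <<'E'
from h import *
import pickle
from scipy.optimize import minimize
from scipy.ndimage import map_coordinates
L=[]
def seg(a,b,n=40): L.append(np.linspace(a,b,n))
for yc in(-.06,0,.06):
    X,Y=.025,.028
    for a,b in(((-X,yc-Y),(X,yc-Y)),((-X,yc+Y),(X,yc+Y)),((-X,yc-Y),(-X,yc+Y)),((X,yc-Y),(X,yc+Y))): seg((*a,.058),(*b,.058))
for x in(-.029,.029): seg((x,-.092,.058),(x,.092,.058),60)
for x in(-.05,.05): seg((x,-.17,.006),(x,.17,.006),100)
P=np.concatenate(L)
def pts(c,q,P=P):
    x,y,a=q; W=np.c_[x+P[:,0]*np.cos(a)-P[:,1]*np.sin(a), y+P[:,0]*np.sin(a)+P[:,1]*np.cos(a),P[:,2]]
    K,D,E=par(c);Q=W@E[:3,:3].T+E[:3,3];u,v=Q[:,0]/-Q[:,2],Q[:,1]/Q[:,2];s=1+c['k1']*(u*u+v*v)
    return K[0,0]*u*s+c['cx'],K[1,1]*v*s+c['cy']
def fit(c,q0):
    g=cv2.GaussianBlur(cv2.cvtColor(c['frame'],cv2.COLOR_BGR2GRAY).astype(np.float32),(0,0),1)
    m=np.minimum(np.hypot(cv2.Sobel(g,cv2.CV_32F,1,0),cv2.Sobel(g,cv2.CV_32F,0,1)),150)
    def f(q):
        u,v=pts(c,q);return -map_coordinates(m,[v,u],order=1).mean()
    best=min(((f((x,y,a)),x,y,a) for x in np.arange(-.014,.0141,.002)+q0[0] for y in np.arange(-.014,.0141,.002)+q0[1] for a in np.radians([-6.5,-6,-5.5,-5,-4.5])),key=lambda t:t[0])
    r=minimize(f,best[1:],method='Nelder-Mead',options=dict(initial_simplex=[np.array(best[1:])+d for d in np.vstack([np.zeros(3),np.diag([.003,.003,.01])])]))
    return r.x,r.fun
if __name__=='__main__':
    for n in('wrist1','scene0','top0'):
        q,s=fit(pickle.load(open(n+'.pkl','rb')),(.482,.140));print(n,q[:2].round(4),np.degrees(q[2]).round(2),round(s,1))
E
python3 fit.py
```

```text
wrist1 [0.484  0.1425] -6.22 -72.6
scene0 [0.4908 0.1434] -6.35 -51.6
top0 [0.4721 0.1441] -5.56 -42.5
```

```bash
python3 - <<'E'
from h import *
e=plan((.4528,-.305,.13),-5.8,0.75)
plan((.4528,-.305,.037),-5.8,0.75,start=e,vmax=35)
E
```

```text
t 2.1 tcp [478.4 165.9 200.2] ty -5.4 w 0.0547 F [-0.7  0.2  0.5]
[{"offset":[-43,2,6],"rotation":[0,0,0],"grip":0.75},{"offset":[-43,1,7],"rotation":[0,0,0],"grip":0.75},{"offset":[-43,2,6],"rotation":[0,0,0],"grip":0.75},{"offset":[-42,2,7],"rotation":[0,0,0],"grip":0.75},{"offset":[-43,2,6],"rotation":[0,0,0],"grip":0.75}]
[{"offset":[-43,1,6],"rotation":[0,0,0],"grip":0.75},{"offset":[-43,2,7],"rotation":[0,0,0],"grip":0.75},{"offset":[-43,2,6],"rotation":[0,0,0],"grip":0.75},{"offset":[-43,2,6],"rotation":[0,0,0],"grip":0.75},{"offset":[-42,1,7],"rotation":[0,0,0],"grip":0.75}]
[{"offset":[-43,2,6],"rotation":[0,0,0],"grip":0.75}]
end [452.7, -304.8, 130.2] -5.4
[{"offset":[0,0,31],"rotation":[0,0,0],"grip":0.75},{"offset":[0,0,31],"rotation":[0,0,0],"grip":0.75},{"offset":[0,0,31],"rotation":[0,0,0],"grip":0.75}]
end [452.7, -304.8, 37.2] -5.4
```

play_rows:
  series:
    - {"offset":[-43,2,6],"rotation":[0,0,0],"grip":0.75}
    - {"offset":[-43,1,7],"rotation":[0,0,0],"grip":0.75}
    - {"offset":[-43,2,6],"rotation":[0,0,0],"grip":0.75}
    - {"offset":[-42,2,7],"rotation":[0,0,0],"grip":0.75}
    - {"offset":[-43,2,6],"rotation":[0,0,0],"grip":0.75}

```text
time: 2.6
ee_pos: [0.4645, -0.0521, 0.1687]
tcp_rot: [0.741, 0.671, -0.0, -0.0]
ft_force: [0.5, -0.5, 0.4]
width: 0.0685
gripper_force: 0.0
```

play_rows:
  series:
    - {"offset":[-43,1,6],"rotation":[0,0,0],"grip":0.75}
    - {"offset":[-43,2,7],"rotation":[0,0,0],"grip":0.75}
    - {"offset":[-43,2,6],"rotation":[0,0,0],"grip":0.75}
    - {"offset":[-43,2,6],"rotation":[0,0,0],"grip":0.75}
    - {"offset":[-42,1,7],"rotation":[0,0,0],"grip":0.75}

```text
time: 3.1
ee_pos: [0.4513, -0.2659, 0.137]
tcp_rot: [0.742, 0.671, -0.0, 0.0]
ft_force: [0.8, -0.7, 0.2]
width: 0.0684
gripper_force: 0.0
```

```bash
python3 - <<'E'
from h import *
import pickle
c=snap('wrist');pickle.dump(c,open('wrist2.pkl','wb'))
h=cv2.cvtColor(c['frame'],cv2.COLOR_BGR2HSV);m=cv2.inRange(h,(10,110,80),(35,255,255))
n,l,s,ce=cv2.connectedComponentsWithStats(m)
for i in range(1,n):
    if s[i,4]>15: print(s[i],ce[i].round(1),[toworld(c,ce[i],z)[:2].round(4).tolist() for z in(.048,.06,.072)])
for nm,P in(('C',(.4528,-.305,.048)),('B',(.483,-.194,.06)),('A',(.601,-.228,.072))): print(nm,topix(c,P).round())
go((.4528,-.305,.13))
E
```

```text
[350 106  14  15 161] [356.6 112.7] [[0.4844, -0.1944], [0.4832, -0.1941], [0.4819, -0.1939]]
[526 140  15  14 162] [533.3 146.6] [[0.6188, -0.2326], [0.611, -0.2304], [0.6032, -0.2283]]
[324 249  11  10  98] [329.  253.5] [[0.4533, -0.3057], [0.4536, -0.3], [0.4538, -0.2943]]
[173 263  24  54 547] [181.7 290.4] [[0.3219, -0.3282], [0.3286, -0.3214], [0.3352, -0.3146]]
[458 264  13  53 280] [464.9 292.3] [[0.5683, -0.3551], [0.563, -0.347], [0.5576, -0.3389]]
C [328. 253.]
B [356. 113.]
A [530. 146.]
offset [-33.2   5.2   6.1] tcp [ 0.451  -0.2715  0.136 ] t 3.15 w 0.0685 F [ 1.  -6.1 -0.8] ty -5.9 j6 -0.46
```

play_rows:
  series:
    - {"offset":[-34,6,6],"rotation":[0,0,0],"grip":0.75}
    - {"offset":[0,0,31],"rotation":[0,0,0],"grip":0.75}
    - {"offset":[0,0,31],"rotation":[0,0,0],"grip":0.75}
    - {"offset":[0,0,20],"rotation":[0,0,0],"grip":0.75}
    - {"offset":[0,0,11],"rotation":[0,0,0],"grip":0.75}

```text
time: 3.65
ee_pos: [0.4535, -0.2975, 0.0363]
tcp_rot: [0.741, 0.671, -0.001, -0.002]
ft_force: [0.2, 0.1, 0.1]
width: 0.0682
gripper_force: 0.0
```

play_rows:
  series:
    - {"offset":[0,0,0],"rotation":[0,0,0],"grip":0.1}
    - {"offset":[0,0,0],"rotation":[0,0,0],"grip":0.1}
    - {"offset":[0,0,0],"rotation":[0,0,0],"grip":0.1}
    - {"offset":[0,0,0],"rotation":[0,0,0],"grip":0.1}

```text
time: 4.05
ee_pos: [0.4556, -0.298, 0.0391]
tcp_rot: [0.741, 0.672, -0.0, 0.0]
ft_force: [-1.0, -0.7, 6.2]
width: 0.0391
gripper_force: 25.4
```

```bash
python3 - <<'E'
from h import *
go((.4533,-.3057,.037))
c,s=np.cos(np.radians(-5.8)),np.sin(np.radians(-5.8))
p1=np.array([.484,.1425])+.06*np.array([s,-c]);print('p1',p1)
e=plan((.4533,-.3057,.15),-5.9,.1,vmax=40)
plan((*p1,.155),-5.9,.1,start=e)
E
```

```text
offset [-7.9 -1.5  2.1] tcp [ 0.4556 -0.298   0.0391] t 4.05 w 0.0391 F [-1.  -0.7  6.2] ty -5.6 j6 -0.5
p1 [0.47793662 0.08280716]
t 4.05 tcp [ 455.6 -298.    39.1] ty -5.6 w 0.0391 F [-1.  -0.7  6.2]
[{"offset":[-3,-1,-37],"rotation":[0,0,0],"grip":0.1},{"offset":[-2,0,-37],"rotation":[0,0,0],"grip":0.1},{"offset":[-3,-1,-37],"rotation":[0,0,0],"grip":0.1}]
end [452.8, -305.7, 150.1] -5.6
[{"offset":[43,-1,-1],"rotation":[0,0,0],"grip":0.1},{"offset":[43,-2,0],"rotation":[0,0,0],"grip":0.1},{"offset":[44,-1,-1],"rotation":[0,0,0],"grip":0.1},{"offset":[43,-2,0],"rotation":[0,0,0],"grip":0.1},{"offset":[43,-1,-1],"rotation":[0,0,0],"grip":0.1}]
[{"offset":[43,-2,0],"rotation":[0,0,0],"grip":0.1},{"offset":[44,-1,-1],"rotation":[0,0,0],"grip":0.1},{"offset":[43,-1,0],"rotation":[0,0,0],"grip":0.1},{"offset":[43,-2,-1],"rotation":[0,0,0],"grip":0.1}]
end [477.8, 82.7, 155.1] -5.6
```

play_rows:
  series:
    - {"offset":[0,0,0],"rotation":[0,0,0],"grip":0.7}
    - {"offset":[0,0,0],"rotation":[0,0,0],"grip":0.7}
    - {"offset":[-8,0,2],"rotation":[0,0,0],"grip":0.7}
    - {"offset":[0,0,0],"rotation":[0,0,0],"grip":0.7}
    - {"offset":[0,0,0],"rotation":[0,0,0],"grip":0.7}

```text
time: 4.55
ee_pos: [0.455, -0.3061, 0.0358]
tcp_rot: [0.741, 0.671, -0.0, -0.0]
ft_force: [-0.4, 0.7, 0.5]
width: 0.0638
gripper_force: 0.0
```

play_rows:
  series:
    - {"offset":[0,0,0],"rotation":[0,0,0],"grip":0.1}
    - {"offset":[0,0,0],"rotation":[0,0,0],"grip":0.1}
    - {"offset":[0,0,0],"rotation":[0,0,0],"grip":0.1}
    - {"offset":[0,0,0],"rotation":[0,0,0],"grip":0.1}
    - {"offset":[0,0,0],"rotation":[0,0,0],"grip":0.1}

```text
time: 5.05
ee_pos: [0.455, -0.3057, 0.036]
tcp_rot: [0.741, 0.672, -0.0, -0.0]
ft_force: [-0.3, -0.3, 1.5]
width: 0.0393
gripper_force: 30.0
```

play_rows:
  series:
    - {"offset":[0,0,-37],"rotation":[0,0,0],"grip":0.1}
    - {"offset":[0,0,-37],"rotation":[0,0,0],"grip":0.1}
    - {"offset":[0,0,-37],"rotation":[0,0,0],"grip":0.1}
    - {"offset":[43,-2,-1],"rotation":[0,0,0],"grip":0.1}
    - {"offset":[43,-2,-1],"rotation":[0,0,0],"grip":0.1}

```text
time: 5.55
ee_pos: [0.4597, -0.2196, 0.1497]
tcp_rot: [0.742, 0.671, 0.001, 0.001]
ft_force: [1.2, 0.8, -4.2]
width: 0.0393
gripper_force: 30.0
```

play_rows:
  series:
    - {"offset":[43,-1,0],"rotation":[0,0,0],"grip":0.1}
    - {"offset":[43,-2,0],"rotation":[0,0,0],"grip":0.1}
    - {"offset":[43,-1,-1],"rotation":[0,0,0],"grip":0.1}
    - {"offset":[43,-2,0],"rotation":[0,0,0],"grip":0.1}
    - {"offset":[44,-1,-1],"rotation":[0,0,0],"grip":0.1}

```text
time: 6.05
ee_pos: [0.4727, -0.0025, 0.1503]
tcp_rot: [0.741, 0.672, -0.001, -0.0]
ft_force: [0.1, 0.1, -3.3]
width: 0.0392
gripper_force: 30.0
```

play_rows:
  series:
    - {"offset":[43,-1,0],"rotation":[0,0,0],"grip":0.1}
    - {"offset":[43,-2,-1],"rotation":[0,0,0],"grip":0.1}
    - {"offset":[0,0,0],"rotation":[0,0,0],"grip":0.1}
    - {"offset":[0,0,0],"rotation":[0,0,0],"grip":0.1}

```text
time: 6.45
ee_pos: [0.4784, 0.0823, 0.1513]
tcp_rot: [0.74, 0.673, -0.001, -0.0]
ft_force: [-0.2, -0.1, -3.9]
width: 0.0393
gripper_force: 30.0
```

```bash
python3 - <<'E'
from fit import *
c=snap('wrist');pickle.dump(c,open('wrist3.pkl','wb'))
q,s=fit(c,(.482,.140));print(q[:2].round(4),np.degrees(q[2]).round(2),s)
K=par(c)
im=c['frame'].copy()
for qq,col in((q,(0,0,255)),((.484,.1425,np.radians(-5.8)),(0,255,0))):
    u,v=pts(c,qq)
    for a,b in zip(u,v): cv2.circle(im,(int(round(a)),int(round(b))),0,col,-1)
cv2.imwrite('pics/w3.png',cv2.resize(im,(800,500),interpolation=cv2.INTER_CUBIC))
go((.478,.0828,.155))
E
```

```text
[0.4842 0.1428] -5.79 -79.70996856689453
offset [ 1.3 -0.6 -3.6] tcp [0.4784 0.0815 0.1514] t 6.5 w 0.0392 F [ 0.2 -0.7 -3.1] ty -5.6 j6 0.24
```

View pics/w3.png

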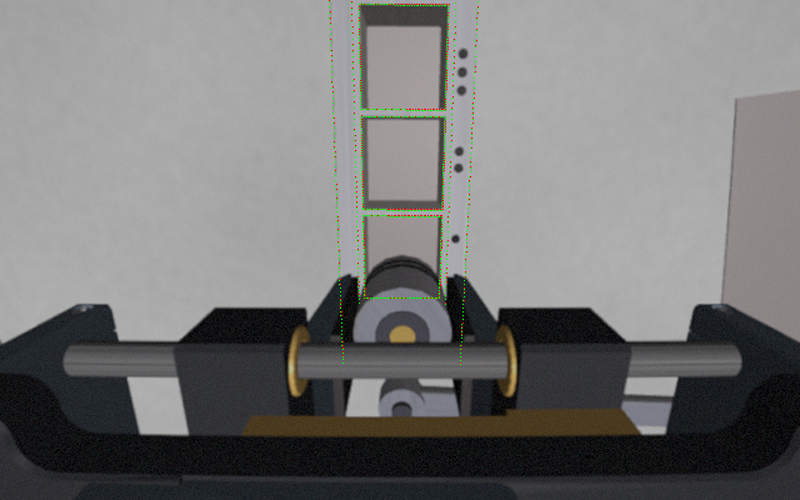

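The fitted outline sits right on the pocket rims, with the rack at (0.484, 0.143) and a yaw of -5.8°. The short cartridge hangs centred above pocket 1, around (402,320).

play_rows:
  series:
    - {"offset":[2,0,30],"rotation":[0,0,0],"grip":0.1}
    - {"offset":[0,0,25],"rotation":[0,0,0],"grip":0.1}
    - {"offset":[0,0,12],"rotation":[0,0,0],"grip":0.1}
    - {"offset":[0,0,4],"rotation":[0,0,0],"grip":0.1}
    - {"offset":[0,0,0],"rotation":[0,0,0],"grip":0.1}

```text
time: 7.0
ee_pos: [0.4791, 0.0826, 0.0806]
tcp_rot: [0.742, 0.671, -0.001, -0.0]
ft_force: [-0.1, 0.4, -3.3]
width: 0.0389
gripper_force: 30.0
```

play_rows:
  series:
    - {"offset":[0,0,2],"rotation":[0,0,0],"grip":0.1}
    - {"offset":[0,0,2],"rotation":[0,0,0],"grip":0.1}
    - {"offset":[0,0,0],"rotation":[0,0,0],"grip":0.1}

```text
time: 7.3
ee_pos: [0.4795, 0.0836, 0.0773]
tcp_rot: [0.741, 0.672, 0.0, 0.0]
ft_force: [-0.0, -0.1, -2.6]
width: 0.0388
gripper_force: 30.0
```

play_rows:
  series:
    - {"offset":[0,0,2],"rotation":[0,0,0],"grip":0.1}
    - {"offset":[0,0,0],"rotation":[0,0,0],"grip":0.1}

```text
time: 7.5
ee_pos: [0.4792, 0.0838, 0.0749]
tcp_rot: [0.741, 0.672, -0.0, 0.0]
ft_force: [-0.2, 1.6, -3.0]
width: 0.039
gripper_force: 30.0
```

play_rows:
  series:
    - {"offset":[0,0,1],"rotation":[0,0,0],"grip":0.1}
    - {"offset":[0,0,0],"rotation":[0,0,0],"grip":0.1}

```text
time: 7.7
ee_pos: [0.4794, 0.0838, 0.074]
tcp_rot: [0.741, 0.672, 0.0, 0.0]
ft_force: [-0.2, 0.7, -3.8]
width: 0.0391
gripper_force: 30.0
```

play_rows:
  series:
    - {"offset":[0,0,1],"rotation":[0,0,0],"grip":0.1}
    - {"offset":[0,0,0],"rotation":[0,0,0],"grip":0.1}

```text
time: 7.9
ee_pos: [0.4794, 0.0838, 0.0739]
tcp_rot: [0.741, 0.672, 0.0, 0.0]
ft_force: [-3.6, -0.6, 4.5]
width: 0.0392
gripper_force: 30.0
```

Contact came at TCP z 0.074, which matches a 20 mm deep pocket. Next I release and fetch the middle cartridge.

```bash
python3 - <<'E'
from h import *
p,r,s=tool()
st=((p[0]*1000,p[1]*1000,153.),-5.8)
e=plan((.4837,-.1943,.12),-5.8,.7,start=st)
plan((.4837,-.1943,.048),-5.8,.7,start=e,vmax=30)
E
```

```text
[{"offset":[-39,5,5],"rotation":[0,0,0],"grip":0.7},{"offset":[-40,4,4],"rotation":[0,0,0],"grip":0.7},{"offset":[-39,5,5],"rotation":[0,0,0],"grip":0.7},{"offset":[-40,5,5],"rotation":[0,0,0],"grip":0.7},{"offset":[-39,4,5],"rotation":[0,0,0],"grip":0.7}]
[{"offset":[-40,5,4],"rotation":[0,0,0],"grip":0.7},{"offset":[-39,4,5],"rotation":[0,0,0],"grip":0.7}]
end [483.3, -194.0, 120.0] -5.8
[{"offset":[0,0,24],"rotation":[0,0,0],"grip":0.7},{"offset":[0,0,24],"rotation":[0,0,0],"grip":0.7},{"offset":[0,0,24],"rotation":[0,0,0],"grip":0.7}]
end [483.3, -194.0, 48.0] -5.8
```

play_rows:
  series:
    - {"offset":[0,0,0],"rotation":[0,0,0],"grip":0.65}
    - {"offset":[0,0,0],"rotation":[0,0,0],"grip":0.65}
    - {"offset":[0,0,0],"rotation":[0,0,0],"grip":0.65}
    - {"offset":[0,0,-39],"rotation":[0,0,0],"grip":0.65}
    - {"offset":[0,0,-40],"rotation":[0,0,0],"grip":0.65}

```text
time: 8.4
ee_pos: [0.4784, 0.0836, 0.1518]
tcp_rot: [0.741, 0.672, -0.001, -0.001]
ft_force: [0.9, 0.3, -0.4]
width: 0.0594
gripper_force: 0.0
```

play_rows:
  series:
    - {"offset":[-39,5,4],"rotation":[0,0,0],"grip":0.7}
    - {"offset":[-40,4,4],"rotation":[0,0,0],"grip":0.7}
    - {"offset":[-39,5,5],"rotation":[0,0,0],"grip":0.7}
    - {"offset":[-40,5,5],"rotation":[0,0,0],"grip":0.7}
    - {"offset":[-39,4,5],"rotation":[0,0,0],"grip":0.7}

```text
time: 8.9
ee_pos: [0.483, -0.1162, 0.1288]
tcp_rot: [0.741, 0.672, 0.0, 0.0]
ft_force: [1.2, 1.0, 0.5]
width: 0.0639
gripper_force: 0.0
```

play_rows:
  series:
    - {"offset":[-40,5,4],"rotation":[0,0,0],"grip":0.7}
    - {"offset":[-39,4,5],"rotation":[0,0,0],"grip":0.7}
    - {"offset":[0,0,0],"rotation":[0,0,0],"grip":0.7}
    - {"offset":[0,0,0],"rotation":[0,0,0],"grip":0.7}

```text
time: 9.3
ee_pos: [0.4838, -0.1945, 0.1196]
tcp_rot: [0.742, 0.671, -0.0, -0.0]
ft_force: [0.1, -0.6, 0.2]
width: 0.0641
gripper_force: 0.0
```

```bash
python3 - <<'E'
from h import *
c=snap('wrist')
m=cv2.inRange(cv2.cvtColor(c['frame'],cv2.COLOR_BGR2HSV),(10,110,80),(35,255,255))
n,l,s,ce=cv2.connectedComponentsWithStats(m)
for i in range(1,n):
    if s[i,4]>15: print(s[i],[toworld(c,ce[i],z)[:2].round(4).tolist() for z in(.06,.072)])
go((.4837,-.1943,.12),np.radians(-5.8))
E
```

```text
[314 215  14  13 143] [[0.4829, -0.1946], [0.4834, -0.1904]]
[182 263  23  54 500] [[0.3772, -0.2408], [0.3835, -0.234]]
[449 265  13  52 271] [[0.5809, -0.2631], [0.5759, -0.2551]]
rotvec [-0.03 -0.03  0.15]
offset [-0.6 -0.1 -0.2] tcp [ 0.4839 -0.1937  0.1198] t 9.35 w 0.0638 F [-0.3 -0.3 -0. ] ty -5.7 j6 -0.3
```

play_rows:
  series:
    - {"offset":[-1,0,30],"rotation":[0,0,0],"grip":0.7}
    - {"offset":[0,0,28],"rotation":[0,0,0],"grip":0.7}
    - {"offset":[0,0,14],"rotation":[0,0,0],"grip":0.7}
    - {"offset":[0,0,0],"rotation":[0,0,0],"grip":0.7}
    - {"offset":[0,0,0],"rotation":[0,0,0],"grip":0.1}

```text
time: 9.85
ee_pos: [0.4844, -0.1942, 0.0484]
tcp_rot: [0.74, 0.672, 0.0, 0.0]
ft_force: [0.9, -0.2, 0.9]
width: 0.058
gripper_force: 0.0
```

play_rows:
  series:
    - {"offset":[0,0,0],"rotation":[0,0,0],"grip":0.1}
    - {"offset":[0,0,0],"rotation":[0,0,0],"grip":0.1}
    - {"offset":[0,0,0],"rotation":[0,0,0],"grip":0.1}
    - {"offset":[0,0,0],"rotation":[0,0,0],"grip":0.1}

```text
time: 10.25
ee_pos: [0.4841, -0.1951, 0.0489]
tcp_rot: [0.741, 0.672, 0.0, 0.0]
ft_force: [-1.9, 1.0, 5.7]
width: 0.0393
gripper_force: 30.0
```

```bash
python3 - <<'E'
from h import *
p,r,s=tool(); go((.4834,-.1945,.048))
st=((p[0]*1000,p[1]*1000,168.),-5.8)
plan((.4842,.1433,.168),-5.8,.1,start=st)
E
```

```text
offset [ 0.5 -0.8  0.9] tcp [ 0.4841 -0.1951  0.0489] t 10.25 w 0.0393 F [-1.9  1.   5.7] ty -5.6 j6 -0.31
[{"offset":[42,-4,0],"rotation":[0,0,0],"grip":0.1},{"offset":[42,-5,0],"rotation":[0,0,0],"grip":0.1},{"offset":[42,-4,0],"rotation":[0,0,0],"grip":0.1},{"offset":[42,-4,0],"rotation":[0,0,0],"grip":0.1},{"offset":[42,-4,0],"rotation":[0,0,0],"grip":0.1}]
[{"offset":[42,-5,0],"rotation":[0,0,0],"grip":0.1},{"offset":[43,-4,0],"rotation":[0,0,0],"grip":0.1},{"offset":[42,-4,0],"rotation":[0,0,0],"grip":0.1}]
end [484.4, 143.7, 168.0] -5.8
```

play_rows:
  series:
    - {"offset":[0,0,-40],"rotation":[0,0,0],"grip":0.1}
    - {"offset":[0,0,-40],"rotation":[0,0,0],"grip":0.1}
    - {"offset":[0,0,-39],"rotation":[0,0,0],"grip":0.1}
    - {"offset":[42,-4,0],"rotation":[0,0,0],"grip":0.1}
    - {"offset":[42,-5,0],"rotation":[0,0,0],"grip":0.1}

```text
time: 10.75
ee_pos: [0.4839, -0.1106, 0.1681]
tcp_rot: [0.742, 0.67, 0.001, 0.001]
ft_force: [0.3, 1.2, -4.1]
width: 0.0392
gripper_force: 30.0
```

play_rows:
  series:
    - {"offset":[42,-4,0],"rotation":[0,0,0],"grip":0.1}
    - {"offset":[42,-4,0],"rotation":[0,0,0],"grip":0.1}
    - {"offset":[42,-4,0],"rotation":[0,0,0],"grip":0.1}
    - {"offset":[42,-5,0],"rotation":[0,0,0],"grip":0.1}
    - {"offset":[43,-4,0],"rotation":[0,0,0],"grip":0.1}

```text
time: 11.25
ee_pos: [0.4823, 0.1029, 0.1665]
tcp_rot: [0.741, 0.671, -0.0, -0.0]
ft_force: [1.6, 0.5, -2.7]
width: 0.0393
gripper_force: 30.0
```

play_rows:
  series:
    - {"offset":[42,-4,0],"rotation":[0,0,0],"grip":0.1}
    - {"offset":[0,0,0],"rotation":[0,0,0],"grip":0.1}
    - {"offset":[0,0,0],"rotation":[0,0,0],"grip":0.1}

```text
time: 11.55
ee_pos: [0.4826, 0.1441, 0.1663]
tcp_rot: [0.74, 0.672, -0.001, 0.0]
ft_force: [-0.5, -0.9, -3.6]
width: 0.039
gripper_force: 30.0
```

```bash
python3 - <<'E'
from fit import *
c=snap('wrist');q,s=fit(c,(.482,.140));print(q[:2].round(4),np.degrees(q[2]).round(2),s)
go((.4842,.143,.075),np.radians(-5.8))
E
```

```text
[0.4844 0.1434] -5.84 -65.08786010742188
rotvec [-0.06  0.07  0.22]
offset [ 0.   1.6 91.4] tcp [0.4827 0.1432 0.1664] t 11.6 w 0.0392 F [ 0.4 -0.  -3.4] ty -5.6 j6 0.36
```

play_rows:
  series:
    - {"offset":[0,1,30],"rotation":[0,0,0],"grip":0.1}
    - {"offset":[0,0,30],"rotation":[0,0,0],"grip":0.1}
    - {"offset":[0,0,20],"rotation":[0,0,0],"grip":0.1}
    - {"offset":[0,0,7],"rotation":[0,0,0],"grip":0.1}
    - {"offset":[0,0,0],"rotation":[0,0,0],"grip":0.1}

```text
time: 12.1
ee_pos: [0.4838, 0.1422, 0.0792]
tcp_rot: [0.742, 0.671, -0.001, -0.0]
ft_force: [-0.2, 0.7, -2.8]
width: 0.0392
gripper_force: 30.0
```

play_rows:
  series:
    - {"offset":[0,0,2],"rotation":[0,0,0],"grip":0.1}
    - {"offset":[0,0,0],"rotation":[0,0,0],"grip":0.1}

```text
time: 12.3
ee_pos: [0.485, 0.1434, 0.0789]
tcp_rot: [0.741, 0.671, 0.001, 0.001]
ft_force: [0.2, 0.3, -2.9]
width: 0.0392
gripper_force: 30.0
```

play_rows:
  series:
    - {"offset":[0,0,1],"rotation":[0,0,0],"grip":0.1}
    - {"offset":[0,0,0],"rotation":[0,0,0],"grip":0.1}

```text
time: 12.5
ee_pos: [0.4844, 0.1436, 0.0775]
tcp_rot: [0.741, 0.672, 0.0, 0.0]
ft_force: [-0.1, 0.7, -3.4]
width: 0.0389
gripper_force: 30.0
```

play_rows:
  series:
    - {"offset":[0,0,1],"rotation":[0,0,0],"grip":0.1}
    - {"offset":[0,0,0],"rotation":[0,0,0],"grip":0.1}

```text
time: 12.7
ee_pos: [0.4841, 0.1436, 0.076]
tcp_rot: [0.741, 0.672, -0.0, 0.0]
ft_force: [-0.0, 0.3, -3.1]
width: 0.0393
gripper_force: 30.0
```

play_rows:
  series:
    - {"offset":[0,0,1],"rotation":[0,0,0],"grip":0.1}
    - {"offset":[0,0,0],"rotation":[0,0,0],"grip":0.1}

```text
time: 12.9
ee_pos: [0.4843, 0.1436, 0.075]
tcp_rot: [0.741, 0.672, 0.0, 0.0]
ft_force: [-0.2, 0.0, -3.3]
width: 0.039
gripper_force: 30.0
```

play_rows:
  series:
    - {"offset":[0,0,1],"rotation":[0,0,0],"grip":0.1}
    - {"offset":[0,0,0],"rotation":[0,0,0],"grip":0.1}

```text
time: 13.1
ee_pos: [0.4843, 0.1436, 0.0749]
tcp_rot: [0.741, 0.672, 0.0, 0.0]
ft_force: [-2.3, -1.1, 5.4]
width: 0.0388
gripper_force: 30.0
```

The middle cartridge is seated at the expected height. Next is the tall one.

```bash
python3 - <<'E'
from h import *
p,r,s=tool()
st=((p[0]*1000,p[1]*1000,165.),-5.7)
plan((.602,-.228,.160),-5.8,.7,start=st)
E
```

```text
[{"offset":[-40,17,1],"rotation":[0,0,0],"grip":0.7},{"offset":[-40,17,0],"rotation":[0,0,0],"grip":0.7},{"offset":[-39,17,1],"rotation":[0,0,0],"grip":0.7},{"offset":[-40,17,0],"rotation":[0,0,0],"grip":0.7},{"offset":[-40,18,1],"rotation":[0,0,0],"grip":0.7}]
[{"offset":[-40,17,0],"rotation":[0,0,0],"grip":0.7},{"offset":[-40,17,1],"rotation":[0,0,0],"grip":0.7},{"offset":[-39,17,0],"rotation":[0,0,0],"grip":0.7},{"offset":[-40,17,1],"rotation":[0,0,0],"grip":0.7}]
end [602.0, -227.9, 160.0] -5.7
```

play_rows:
  series:
    - {"offset":[0,0,0],"rotation":[0,0,0],"grip":0.65}
    - {"offset":[0,0,0],"rotation":[0,0,0],"grip":0.65}
    - {"offset":[0,0,0],"rotation":[0,0,0],"grip":0.65}
    - {"offset":[0,0,-45],"rotation":[0,0,0],"grip":0.65}
    - {"offset":[0,0,-45],"rotation":[0,0,0],"grip":0.65}

```text
time: 13.6
ee_pos: [0.4833, 0.1433, 0.1638]
tcp_rot: [0.741, 0.672, -0.002, -0.001]
ft_force: [-0.3, 0.8, -0.3]
width: 0.0596
gripper_force: 0.0
```

play_rows:
  series:
    - {"offset":[-40,17,1],"rotation":[0,0,0],"grip":0.7}
    - {"offset":[-40,17,0],"rotation":[0,0,0],"grip":0.7}
    - {"offset":[-39,17,1],"rotation":[0,0,0],"grip":0.7}
    - {"offset":[-40,17,0],"rotation":[0,0,0],"grip":0.7}
    - {"offset":[-40,18,1],"rotation":[0,0,0],"grip":0.7}

```text
time: 14.1
ee_pos: [0.5507, -0.0646, 0.1611]
tcp_rot: [0.741, 0.672, 0.0, 0.0]
ft_force: [0.1, 1.4, -0.1]
width: 0.0637
gripper_force: 0.0
```

play_rows:
  series:
    - {"offset":[-40,17,0],"rotation":[0,0,0],"grip":0.7}
    - {"offset":[-40,17,1],"rotation":[0,0,0],"grip":0.7}
    - {"offset":[-39,17,0],"rotation":[0,0,0],"grip":0.7}
    - {"offset":[-40,17,1],"rotation":[0,0,0],"grip":0.7}
    - {"offset":[0,0,20],"rotation":[0,0,0],"grip":0.7}

```text
time: 14.6
ee_pos: [0.6055, -0.2339, 0.1407]
tcp_rot: [0.742, 0.67, 0.001, 0.004]
ft_force: [0.4, 1.4, 0.1]
width: 0.0637
gripper_force: 0.0
```

play_rows:
  series:
    - {"offset":[0,0,0],"rotation":[0,0,0],"grip":0.7}
    - {"offset":[0,0,0],"rotation":[0,0,0],"grip":0.7}

```text
time: 14.8
ee_pos: [0.6019, -0.2274, 0.1385]
tcp_rot: [0.741, 0.672, -0.0, -0.001]
ft_force: [0.1, 0.3, 0.2]
width: 0.0639
gripper_force: 0.0
```

```bash
python3 - <<'E'
from h import *
c=snap('wrist')
m=cv2.inRange(cv2.cvtColor(c['frame'],cv2.COLOR_BGR2HSV),(10,110,80),(35,255,255))
n,l,s,ce=cv2.connectedComponentsWithStats(m)
for i in range(1,n):
    if s[i,4]>15: print(s[i],[toworld(c,ce[i],z)[:2].round(4).tolist() for z in(.072,)])
go((.602,-.228,.06),np.radians(-5.8))
E
```

```text
[316 213  13  13 136] [[0.6018, -0.2284]]
[182 264  19  53 430] [[0.4903, -0.2794]]
[450 265  12  52 261] [[0.7019, -0.3003]]
[197 269   6   4  16] [[0.5025, -0.2615]]
rotvec [-0.01 -0.01  0.22]
offset [-0.9 -0.3 79.3] tcp [ 0.6024 -0.2272  0.1393] t 14.85 w 0.0636 F [ 0.8 -0.5 -0.5] ty -5.6 j6 -0.28
```

play_rows:
  series:
    - {"offset":[-1,0,35],"rotation":[0,0,0],"grip":0.7}
    - {"offset":[0,0,30],"rotation":[0,0,0],"grip":0.7}
    - {"offset":[0,0,14],"rotation":[0,0,0],"grip":0.7}
    - {"offset":[0,0,0],"rotation":[0,0,0],"grip":0.7}
    - {"offset":[0,0,0],"rotation":[0,0,0],"grip":0.1}

```text
time: 15.35
ee_pos: [0.6033, -0.2287, 0.0613]
tcp_rot: [0.741, 0.672, 0.0, 0.001]
ft_force: [0.9, -0.4, 0.5]
width: 0.0586
gripper_force: 0.0
```

play_rows:
  series:
    - {"offset":[0,0,0],"rotation":[0,0,0],"grip":0.1}
    - {"offset":[0,0,0],"rotation":[0,0,0],"grip":0.1}
    - {"offset":[0,0,0],"rotation":[0,0,0],"grip":0.1}
    - {"offset":[0,0,0],"rotation":[0,0,0],"grip":0.1}

```text
time: 15.75
ee_pos: [0.6028, -0.2291, 0.0613]
tcp_rot: [0.741, 0.672, 0.0, 0.001]
ft_force: [-0.6, -0.4, 5.8]
width: 0.0391
gripper_force: 30.0
```

```bash
python3 - <<'E'
from h import *
p,r,s=tool(); go((.602,-.228,.06))
st=((p[0]*1000,p[1]*1000,187.),-5.7)
plan((.4905,.2028,.187),-5.8,.1,start=st,vmax=42)
E
```

```text
offset [ 1.1 -0.9  1.3] tcp [ 0.6028 -0.2291  0.0613] t 15.75 w 0.0391 F [-0.6 -0.4  5.8] ty -5.6 j6 -0.28
[{"offset":[38,-14,0],"rotation":[0,0,0],"grip":0.1},{"offset":[38,-14,0],"rotation":[0,0,0],"grip":0.1},{"offset":[38,-14,0],"rotation":[0,0,0],"grip":0.1},{"offset":[38,-14,0],"rotation":[0,0,0],"grip":0.1},{"offset":[38,-14,0],"rotation":[0,0,0],"grip":0.1}]
[{"offset":[38,-14,0],"rotation":[0,0,0],"grip":0.1},{"offset":[38,-14,0],"rotation":[0,0,0],"grip":0.1},{"offset":[38,-14,0],"rotation":[0,0,0],"grip":0.1},{"offset":[39,-15,0],"rotation":[0,0,0],"grip":0.1},{"offset":[38,-14,0],"rotation":[0,0,0],"grip":0.1}]
[{"offset":[38,-14,0],"rotation":[0,0,0],"grip":0.1}]
end [490.2, 203.2, 187.0] -5.7
```

play_rows:
  series:
    - {"offset":[0,0,-42],"rotation":[0,0,0],"grip":0.1}
    - {"offset":[0,0,-42],"rotation":[0,0,0],"grip":0.1}
    - {"offset":[0,0,-42],"rotation":[0,0,0],"grip":0.1}
    - {"offset":[38,-14,0],"rotation":[0,0,0],"grip":0.1}
    - {"offset":[38,-14,0],"rotation":[0,0,0],"grip":0.1}

```text
time: 16.25
ee_pos: [0.5821, -0.1505, 0.187]
tcp_rot: [0.742, 0.671, 0.001, 0.001]
ft_force: [-0.6, 0.3, -3.2]
width: 0.039
gripper_force: 30.0
```

play_rows:
  series:
    - {"offset":[38,-14,0],"rotation":[0,0,0],"grip":0.1}
    - {"offset":[38,-14,0],"rotation":[0,0,0],"grip":0.1}
    - {"offset":[38,-14,0],"rotation":[0,0,0],"grip":0.1}
    - {"offset":[38,-14,0],"rotation":[0,0,0],"grip":0.1}
    - {"offset":[38,-14,0],"rotation":[0,0,0],"grip":0.1}

```text
time: 16.75
ee_pos: [0.5298, 0.0469, 0.1855]
tcp_rot: [0.741, 0.671, -0.0, -0.0]
ft_force: [1.6, 0.2, -2.6]
width: 0.0395
gripper_force: 30.0
```

play_rows:
  series:
    - {"offset":[38,-14,0],"rotation":[0,0,0],"grip":0.1}
    - {"offset":[39,-15,0],"rotation":[0,0,0],"grip":0.1}
    - {"offset":[38,-14,0],"rotation":[0,0,0],"grip":0.1}
    - {"offset":[38,-14,0],"rotation":[0,0,0],"grip":0.1}
    - {"offset":[0,0,0],"rotation":[0,0,0],"grip":0.1}

```text
time: 17.25
ee_pos: [0.4875, 0.2073, 0.1855]
tcp_rot: [0.739, 0.673, 0.0, -0.001]
ft_force: [0.4, -0.7, -1.8]
width: 0.0393
gripper_force: 30.0
```

play_rows:
  series:
    - {"offset":[0,0,0],"rotation":[0,0,0],"grip":0.1}
    - {"offset":[0,0,0],"rotation":[0,0,0],"grip":0.1}

```text
time: 17.45
ee_pos: [0.489, 0.2025, 0.1856]
tcp_rot: [0.741, 0.671, -0.0, 0.0]
ft_force: [-0.0, -1.2, -2.5]
width: 0.0393
gripper_force: 30.0
```

```bash
python3 - <<'E'
from fit import *
c=snap('wrist');pickle.dump(c,open('wrist4.pkl','wb'));q,s=fit(c,(.484,.143));print(q[:2].round(4),np.degrees(q[2]).round(2),s)
cv2.imwrite('pics/w4.png',c['frame'])
go((.4903,.203,.0753),np.radians(-5.8))
E
```

```text
[0.4854 0.1544] -6.06 -57.71192932128906
rotvec [-0.02  0.04  0.11]
offset [  0.9   1.1 110.4] tcp [0.4892 0.2023 0.1857] t 17.5 w 0.039 F [-0.6 -0.2 -1.9] ty -5.7 j6 0.47
```

View pics/w4.png

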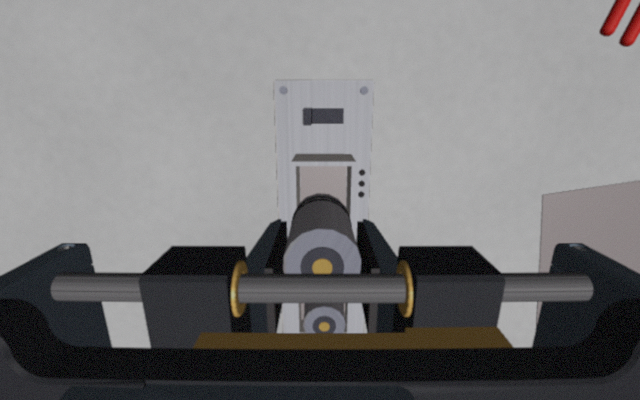

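The tall cartridge hangs over pocket 3, with the rim at (323,160) and the three dots at (361,183). The catch at (323,115) is clear of the gripper.

play_rows:
  series:
    - {"offset":[1,1,35],"rotation":[0,0,0],"grip":0.1}
    - {"offset":[0,0,35],"rotation":[0,0,0],"grip":0.1}
    - {"offset":[0,0,25],"rotation":[0,0,0],"grip":0.1}
    - {"offset":[0,0,11],"rotation":[0,0,0],"grip":0.1}
    - {"offset":[0,0,0],"rotation":[0,0,0],"grip":0.1}

```text
time: 18.0
ee_pos: [0.4897, 0.203, 0.0787]
tcp_rot: [0.741, 0.671, -0.002, -0.0]
ft_force: [-0.1, 0.2, -1.6]
width: 0.0389
gripper_force: 30.0
```

play_rows:
  series:
    - {"offset":[0,0,0],"rotation":[0,0,0],"grip":0.1}
    - {"offset":[0,0,1],"rotation":[0,0,0],"grip":0.1}
    - {"offset":[0,0,0],"rotation":[0,0,0],"grip":0.1}

```text
time: 18.3
ee_pos: [0.4909, 0.2044, 0.0801]
tcp_rot: [0.741, 0.672, 0.001, 0.0]
ft_force: [0.3, 0.0, -1.5]
width: 0.0389
gripper_force: 30.0
```

play_rows:
  series:
    - {"offset":[0,0,1],"rotation":[0,0,0],"grip":0.1}
    - {"offset":[0,0,0],"rotation":[0,0,0],"grip":0.1}

```text
time: 18.5
ee_pos: [0.4902, 0.2044, 0.0783]
tcp_rot: [0.741, 0.672, 0.0, 0.0]
ft_force: [-1.1, -0.0, -2.4]
width: 0.0392
gripper_force: 30.0
```

play_rows:
  series:
    - {"offset":[0,0,1],"rotation":[0,0,0],"grip":0.1}
    - {"offset":[0,0,0],"rotation":[0,0,0],"grip":0.1}

```text
time: 18.7
ee_pos: [0.49, 0.2042, 0.0768]
tcp_rot: [0.741, 0.672, -0.0, 0.0]
ft_force: [-0.3, 0.1, -2.2]
width: 0.0392
gripper_force: 30.0
```

play_rows:
  series:
    - {"offset":[0,0,1],"rotation":[0,0,0],"grip":0.1}
    - {"offset":[0,0,0],"rotation":[0,0,0],"grip":0.1}

```text
time: 18.9
ee_pos: [0.4901, 0.2042, 0.0757]
tcp_rot: [0.741, 0.672, -0.0, -0.0]
ft_force: [-0.6, 0.2, -2.5]
width: 0.039
gripper_force: 30.0
```

play_rows:
  series:
    - {"offset":[0,0,1],"rotation":[0,0,0],"grip":0.1}
    - {"offset":[0,0,0],"rotation":[0,0,0],"grip":0.1}

```text
time: 19.1
ee_pos: [0.4902, 0.2043, 0.0754]
tcp_rot: [0.741, 0.672, 0.0, 0.0]
ft_force: [-1.4, 0.1, 3.0]
width: 0.0392
gripper_force: 30.0
```

All three are seated. I'll release, take a picture to check the tops, and line up with the knob.

play_rows:
  series:
    - {"offset":[0,0,0],"rotation":[0,0,0],"grip":0.65}
    - {"offset":[0,0,0],"rotation":[0,0,0],"grip":0.65}
    - {"offset":[0,0,0],"rotation":[0,0,0],"grip":0.65}
    - {"offset":[0,0,-45],"rotation":[0,0,0],"grip":0.65}
    - {"offset":[0,0,-45],"rotation":[0,0,0],"grip":0.65}

```text
time: 19.6
ee_pos: [0.4893, 0.2039, 0.1648]
tcp_rot: [0.741, 0.672, -0.002, -0.001]
ft_force: [1.3, -0.7, -0.0]
width: 0.0591
gripper_force: 0.0
```

play_rows:
  series:
    - {"offset":[0,0,-35],"rotation":[0,0,0],"grip":0.5}
    - {"offset":[0,0,0],"rotation":[0,0,0],"grip":0.5}

```text
time: 19.8
ee_pos: [0.4932, 0.2054, 0.2053]
tcp_rot: [0.741, 0.672, 0.005, 0.002]
ft_force: [0.0, 0.8, 0.6]
width: 0.047
gripper_force: 0.0
```

```bash
python3 - <<'E'
from h import *
p,r,s=tool(); a=np.degrees(np.arctan2(r.as_matrix()[1,1],r.as_matrix()[0,1]));print(p,a)
e=plan((.58,.07,.2),-53,.45,start=(p*1000,a))
plan((.6465,-.0245,.2),-99,.45,start=e)
E
```

```text
[0.49317938 0.20541649 0.20528927] -5.620637983844884
[{"offset":[-21,17,1],"rotation":[0,0,8],"grip":0.45},{"offset":[-19,19,1],"rotation":[0,0,8],"grip":0.45},{"offset":[-15,22,1],"rotation":[0,0,8],"grip":0.45},{"offset":[-13,23,1],"rotation":[0,0,8],"grip":0.45},{"offset":[-9,26,0],"rotation":[0,0,7],"grip":0.45}]
[{"offset":[-6,26,1],"rotation":[0,0,8],"grip":0.45}]
end [579.9, 69.7, 200.3] -52.6
[{"offset":[-1,19,0],"rotation":[0,0,8],"grip":0.45},{"offset":[2,19,0],"rotation":[0,0,7],"grip":0.45},{"offset":[5,19,0],"rotation":[0,0,8],"grip":0.45},{"offset":[6,18,0],"rotation":[0,0,8],"grip":0.45},{"offset":[10,17,0],"rotation":[0,0,8],"grip":0.45}]
[{"offset":[11,15,0],"rotation":[0,0,7],"grip":0.45}]
end [646.3, -24.3, 200.3] -98.6
```

play_rows:
  series:
    - {"offset":[-21,17,1],"rotation":[0,0,8],"grip":0.45}
    - {"offset":[-19,19,1],"rotation":[0,0,8],"grip":0.45}
    - {"offset":[-15,22,1],"rotation":[0,0,8],"grip":0.45}
    - {"offset":[-13,23,1],"rotation":[0,0,8],"grip":0.45}
    - {"offset":[-9,26,0],"rotation":[0,0,7],"grip":0.45}

```text
time: 20.3
ee_pos: [0.5624, 0.09, 0.1945]
tcp_rot: [0.924, 0.383, -0.001, -0.0]
ft_force: [0.0, -0.1, -0.5]
width: 0.0409
gripper_force: 0.0
```

play_rows:
  series:
    - {"offset":[-6,26,1],"rotation":[0,0,8],"grip":0.45}
    - {"offset":[-1,19,0],"rotation":[0,0,8],"grip":0.45}
    - {"offset":[2,19,0],"rotation":[0,0,7],"grip":0.45}
    - {"offset":[5,19,0],"rotation":[0,0,8],"grip":0.45}
    - {"offset":[6,18,0],"rotation":[0,0,8],"grip":0.45}

```text
time: 20.8
ee_pos: [0.6209, 0.0048, 0.1935]
tcp_rot: [0.999, 0.053, -0.001, -0.0]
ft_force: [-0.2, 0.8, 0.1]
width: 0.0412
gripper_force: 0.0
```

play_rows:
  series:
    - {"offset":[10,17,0],"rotation":[0,0,8],"grip":0.45}
    - {"offset":[11,15,0],"rotation":[0,0,7],"grip":0.45}
    - {"offset":[0,0,0],"rotation":[0,0,0],"grip":0.45}
    - {"offset":[0,0,0],"rotation":[0,0,0],"grip":0.45}

```text
time: 21.2
ee_pos: [0.6426, -0.0254, 0.1937]
tcp_rot: [0.997, -0.074, -0.001, -0.0]
ft_force: [-1.2, 0.5, -0.6]
width: 0.041
gripper_force: 0.0
```

```bash
python3 - <<'E'
from h import *
import pickle
c=snap('wrist');pickle.dump(c,open('wrist5.pkl','wb'))
s=snap('scene');pickle.dump(s,open('scene5.pkl','wb'))
a=cv2.resize(s['frame'][170:260,320:450],(433,300),interpolation=cv2.INTER_CUBIC)
b=cv2.resize(c['frame'],(480,300))
im=np.zeros((600,640,3),np.uint8);im[:400]=c['frame'];im[400:,:288]=cv2.resize(a,(288,200))
cv2.imwrite('pics/m5.png',im)
go((.6465,-.0245,.122),np.radians(-99)); print(topix(c,(.6465,-.0245,.145)),topix(c,(.4701,.0035,.109)))
E
```

```text
rotvec [-0.01  0.08  0.48]
offset [ 4.  -0.9 72.3] tcp [ 0.6425 -0.0248  0.1943] t 21.3 w 0.0407 F [-0.1  0.1  0.1] ty -98.5 j6 1.66
[319.97277364 220.14708268] [319.01778637 384.879275  ]
```

View pics/m5.png

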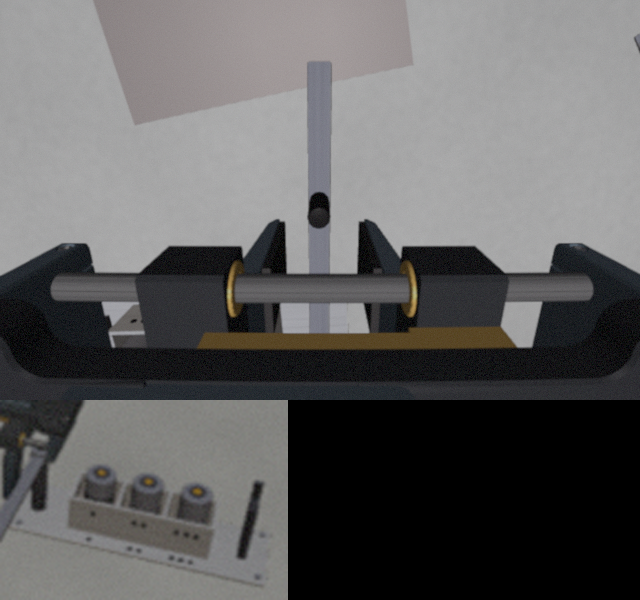

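The knob top is at (319,217), centred between the fingers and about 2 mm from where I predicted it. In the scene crop the three cartridge tops stand level.

```bash
cat > arc.py <<'E'
from h import *
def arc(p,a,H,phis,z,grip,rad=180.):
    rows=[];p=np.array(p,float)
    for f in phis:
        t=np.array([H[0]*1000+rad*np.cos(np.radians(f)),H[1]*1000+rad*np.sin(np.radians(f)),z]);ta=f-90
        c,s=np.cos(np.radians(a)),np.sin(np.radians(a));B=np.array([[-(-s)*1,c,0],[-c,s,0],[0,0,-1]])
        y=np.array([c,s,0]);zz=np.array([0,0,-1.]);B=np.c_[np.cross(y,zz),y,zz]
        o=(B.T@(t-p)).round(0)+0.;w=round(a-ta);rows.append(dict(offset=o.astype(int).tolist(),rotation=[0,0,w],grip=grip));p=p+B@o;a-=w
    for i in range(0,len(rows),5):print(json.dumps(rows[i:i+5]).replace(' ',''))
    print('end',p.round(1),a)
E
python3 - <<'E'
from arc import *
import pickle
c=pickle.load(open('wrist5.pkl','rb'));k=toworld(c,(319,216.5),.145);H=np.array([.4701,.0035]);d=k[:2]-H
print('knob',k,np.linalg.norm(d),np.degrees(np.arctan2(d[1],d[0])))
go((*k[:2],.123),np.radians(-98.9))
f0=np.degrees(np.arctan2(d[1],d[0])); p0=np.r_[k[:2]*1000,123]
arc(p0,-98.5,H,np.linspace(f0,80,17)[1:],123,.33)
E
```

```text
knob [ 0.64918125 -0.0242434   0.145     ] 0.18121752266700103 -8.806299792365415
rotvec [-0.01  0.08  0.38]
offset [ 6.6 -1.5 71.3] tcp [ 0.6425 -0.0248  0.1943] t 21.3 w 0.0407 F [-0.1  0.1  0.1] ty -98.5 j6 1.66
[{"offset":[-2,-17,0],"rotation":[0,0,-5],"grip":0.33},{"offset":[-1,-18,0],"rotation":[0,0,-6],"grip":0.33},{"offset":[-1,-17,0],"rotation":[0,0,-5],"grip":0.33},{"offset":[-1,-18,0],"rotation":[0,0,-6],"grip":0.33},{"offset":[0,-17,0],"rotation":[0,0,-5],"grip":0.33}]
[{"offset":[-1,-17,0],"rotation":[0,0,-6],"grip":0.33},{"offset":[-1,-18,0],"rotation":[0,0,-6],"grip":0.33},{"offset":[-1,-17,0],"rotation":[0,0,-5],"grip":0.33},{"offset":[-1,-18,0],"rotation":[0,0,-6],"grip":0.33},{"offset":[-1,-17,0],"rotation":[0,0,-5],"grip":0.33}]
[{"offset":[0,-17,0],"rotation":[0,0,-6],"grip":0.33},{"offset":[-1,-18,0],"rotation":[0,0,-5],"grip":0.33},{"offset":[-1,-17,0],"rotation":[0,0,-6],"grip":0.33},{"offset":[-1,-18,0],"rotation":[0,0,-5],"grip":0.33},{"offset":[-1,-17,0],"rotation":[0,0,-6],"grip":0.33}]
[{"offset":[-1,-18,0],"rotation":[0,0,-6],"grip":0.33}]
end [500.8 180.6 123. ] -9.5
```

play_rows:
  series:
    - {"offset":[6,-1,0],"rotation":[0,0,0],"grip":0.45}
    - {"offset":[0,0,35],"rotation":[0,0,0],"grip":0.45}
    - {"offset":[0,0,30],"rotation":[0,0,0],"grip":0.45}
    - {"offset":[0,0,6],"rotation":[0,0,0],"grip":0.4}
    - {"offset":[0,0,0],"rotation":[0,0,0],"grip":0.33}

```text
time: 21.8
ee_pos: [0.649, -0.025, 0.1232]
tcp_rot: [0.997, -0.075, -0.001, 0.0]
ft_force: [-0.0, 0.4, 0.5]
width: 0.0318
gripper_force: 0.0
```

play_rows:
  series:
    - {"offset":[0,0,0],"rotation":[0,0,0],"grip":0.33}
    - {"offset":[-1,-9,0],"rotation":[0,0,-3],"grip":0.33}
    - {"offset":[-1,-8,0],"rotation":[0,0,-2],"grip":0.33}
    - {"offset":[0,-9,0],"rotation":[0,0,-3],"grip":0.33}

```text
time: 22.2
ee_pos: [0.651, 0.0009, 0.1258]
tcp_rot: [1.0, -0.004, 0.002, 0.0]
ft_force: [0.1, -1.1, 0.2]
width: 0.0301
gripper_force: 0.4
```

play_rows:
  series:
    - {"offset":[-1,-9,0],"rotation":[0,0,-3],"grip":0.33}
    - {"offset":[0,0,0],"rotation":[0,0,0],"grip":0.33}

```text
time: 22.4
ee_pos: [0.6497, 0.0109, 0.1254]
tcp_rot: [1.0, 0.021, 0.001, -0.0]
ft_force: [0.5, -0.2, 1.2]
width: 0.0303
gripper_force: 0.0
```

```bash
python3 - <<'E'
from arc import *
p,r,s=tool();M=r.as_matrix();a=np.degrees(np.arctan2(M[1,1],M[0,1]));H=np.array([.4701,.0035])
d=p[:2]-H;f=np.degrees(np.arctan2(d[1],d[0]));print(p,a,f,np.linalg.norm(d),s['ft_force'])
arc(p*1000,a,H,np.linspace(f,78,16)[1:],123,.33)
E
```

```text
[0.6497296  0.01094472 0.1253509 ] -87.53699898325243 2.373256840530844 0.1797838056380111 [ 0.51479809 -0.19744386  1.24129742]
[{"offset":[0,-16,2],"rotation":[0,0,-5],"grip":0.33},{"offset":[-1,-16,0],"rotation":[0,0,-5],"grip":0.33},{"offset":[-1,-16,0],"rotation":[0,0,-5],"grip":0.33},{"offset":[-1,-15,0],"rotation":[0,0,-5],"grip":0.33},{"offset":[0,-16,0],"rotation":[0,0,-5],"grip":0.33}]
[{"offset":[-1,-16,0],"rotation":[0,0,-5],"grip":0.33},{"offset":[-1,-16,0],"rotation":[0,0,-5],"grip":0.33},{"offset":[-1,-16,0],"rotation":[0,0,-5],"grip":0.33},{"offset":[0,-15,0],"rotation":[0,0,-5],"grip":0.33},{"offset":[-1,-16,0],"rotation":[0,0,-5],"grip":0.33}]
[{"offset":[-1,-16,0],"rotation":[0,0,-5],"grip":0.33},{"offset":[-1,-16,0],"rotation":[0,0,-5],"grip":0.33},{"offset":[0,-16,0],"rotation":[0,0,-5],"grip":0.33},{"offset":[-1,-15,0],"rotation":[0,0,-5],"grip":0.33},{"offset":[-1,-16,0],"rotation":[0,0,-6],"grip":0.33}]
end [507.9 179.6 123.4] -11.536998983252431
```

play_rows:
  series:
    - {"offset":[0,-16,2],"rotation":[0,0,-5],"grip":0.33}
    - {"offset":[-1,-16,0],"rotation":[0,0,-5],"grip":0.33}
    - {"offset":[-1,-16,0],"rotation":[0,0,-5],"grip":0.33}
    - {"offset":[-1,-15,0],"rotation":[0,0,-5],"grip":0.33}
    - {"offset":[0,-16,0],"rotation":[0,0,-5],"grip":0.33}

```text
time: 22.9
ee_pos: [0.6299, 0.0857, 0.1228]
tcp_rot: [0.971, 0.238, 0.001, 0.0]
ft_force: [0.3, -0.9, 1.1]
width: 0.03
gripper_force: 0.4
```

```bash
python3 - <<'E'
from h import *
import pickle
c=snap('wrist','w6.png');s=robot.get_state();print(s['ee_pos'],s['ft_force'],s['gripper_force'],s['width'])
E
```

```text
[0.62860807 0.08809628 0.12276359] [-1.25949357  2.16847992 -0.90004645] 0.0 0.030178344882233872
```

View pics/w6.png

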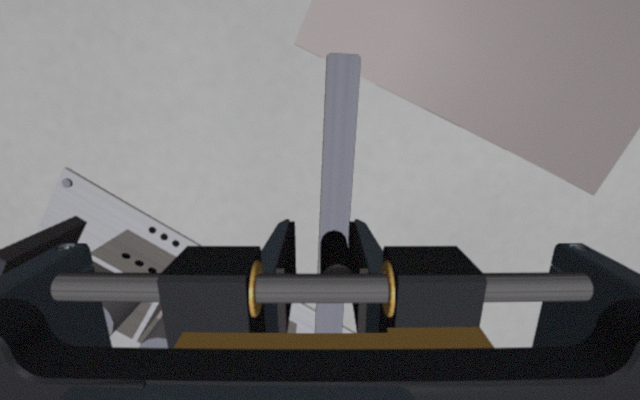

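The knob at (335,250) travels with the right-hand trailing finger, so the bar is swinging as intended.

play_rows:
  series:
    - {"offset":[-1,-16,0],"rotation":[0,0,-5],"grip":0.33}
    - {"offset":[-1,-16,0],"rotation":[0,0,-5],"grip":0.33}
    - {"offset":[-1,-16,0],"rotation":[0,0,-5],"grip":0.33}
    - {"offset":[0,-15,0],"rotation":[0,0,-5],"grip":0.33}
    - {"offset":[-1,-16,0],"rotation":[0,0,-5],"grip":0.33}

```text
time: 23.45
ee_pos: [0.5795, 0.1457, 0.1227]
tcp_rot: [0.897, 0.442, 0.001, 0.001]
ft_force: [0.2, 0.5, -0.6]
width: 0.0301
gripper_force: 0.5
```

play_rows:
  series:
    - {"offset":[-1,-16,0],"rotation":[0,0,-5],"grip":0.33}
    - {"offset":[-1,-16,0],"rotation":[0,0,-5],"grip":0.33}
    - {"offset":[0,-16,0],"rotation":[0,0,-5],"grip":0.33}
    - {"offset":[-1,-15,0],"rotation":[0,0,-5],"grip":0.33}
    - {"offset":[0,0,0],"rotation":[0,0,0],"grip":0.33}

```text
time: 23.95
ee_pos: [0.522, 0.1748, 0.1226]
tcp_rot: [0.807, 0.59, -0.0, -0.0]
ft_force: [1.2, 0.1, -1.7]
width: 0.0301
gripper_force: 0.0
```

```bash
python3 - <<'E'
from arc import *
p,r,s=tool();M=r.as_matrix();a=np.degrees(np.arctan2(M[1,1],M[0,1]));H=np.array([.4701,.0035])
d=p[:2]-H;f=np.degrees(np.arctan2(d[1],d[0]));print(p,a,f,np.linalg.norm(d),s['ft_force'])
arc(p*1000,a,H,np.linspace(f,82,4)[1:],123,.33)
E
```

```text
[0.52202798 0.17476707 0.12257902] -17.680270367416206 73.13275596030006 0.17896626681678499 [ 1.22539871  0.0701396  -1.74282376]
[{"offset":[1,-9,0],"rotation":[0,0,-4],"grip":0.33},{"offset":[-1,-10,0],"rotation":[0,0,-3],"grip":0.33},{"offset":[0,-9,0],"rotation":[0,0,-3],"grip":0.33}]
end [495.  181.5 122.6] -7.680270367416206
```

play_rows:
  series:
    - {"offset":[0,-9,0],"rotation":[0,0,-4],"grip":0.33}
    - {"offset":[0,-10,0],"rotation":[0,0,-3],"grip":0.33}
    - {"offset":[0,-9,0],"rotation":[0,0,-3],"grip":0.33}
    - {"offset":[0,-4,0],"rotation":[0,0,-2],"grip":0.33}
    - {"offset":[0,0,0],"rotation":[0,0,0],"grip":0.33}

```text
time: 24.45
ee_pos: [0.4926, 0.1816, 0.1224]
tcp_rot: [0.742, 0.67, 0.0, 0.0]
ft_force: [-0.6, 0.1, 0.2]
width: 0.0301
gripper_force: 0.0
```

play_rows:
  series:
    - {"offset":[0,-3,0],"rotation":[0,0,0],"grip":0.33}
    - {"offset":[0,0,0],"rotation":[0,0,0],"grip":0.33}

```text
time: 24.65
ee_pos: [0.4895, 0.1821, 0.1222]
tcp_rot: [0.742, 0.671, 0.0, 0.0]
ft_force: [0.4, 0.3, 0.6]
width: 0.0298
gripper_force: 0.2
```

play_rows:
  series:
    - {"offset":[0,-2,0],"rotation":[0,0,0],"grip":0.33}
    - {"offset":[0,0,0],"rotation":[0,0,0],"grip":0.33}

```text
time: 24.85
ee_pos: [0.487, 0.1824, 0.1219]
tcp_rot: [0.741, 0.671, 0.0, 0.0]
ft_force: [0.1, -0.8, -0.2]
width: 0.0305
gripper_force: 0.2
```

play_rows:
  series:
    - {"offset":[0,-2,0],"rotation":[0,0,0],"grip":0.33}
    - {"offset":[0,0,0],"rotation":[0,0,0],"grip":0.33}

```text
time: 25.05
ee_pos: [0.4847, 0.1826, 0.1219]
tcp_rot: [0.741, 0.672, -0.0, -0.0]
ft_force: [0.6, -0.2, 0.2]
width: 0.0299
gripper_force: 0.1
```

play_rows:
  series:
    - {"offset":[0,-2,0],"rotation":[0,0,0],"grip":0.33}
    - {"offset":[0,0,0],"rotation":[0,0,0],"grip":0.33}

```text
time: 25.25
ee_pos: [0.4826, 0.1828, 0.1218]
tcp_rot: [0.741, 0.672, -0.0, -0.0]
ft_force: [0.4, -0.4, 0.5]
width: 0.03
gripper_force: 0.0
```

play_rows:
  series:
    - {"offset":[0,-2,0],"rotation":[0,0,0],"grip":0.33}
    - {"offset":[0,0,0],"rotation":[0,0,0],"grip":0.33}

```text
time: 25.45
ee_pos: [0.4813, 0.183, 0.1219]
tcp_rot: [0.741, 0.672, 0.0, 0.0]
ft_force: [2.0, 1.1, -2.1]
width: 0.0304
gripper_force: 1.1
```

play_rows:
  series:
    - {"offset":[0,-1,0],"rotation":[0,0,0],"grip":0.33}
    - {"offset":[0,0,0],"rotation":[0,0,0],"grip":0.33}

```text
time: 25.65
ee_pos: [0.4813, 0.183, 0.1219]
tcp_rot: [0.741, 0.672, 0.001, 0.001]
ft_force: [4.9, -0.9, -3.7]
width: 0.0303
gripper_force: 2.6
```

play_rows:
  series:
    - {"offset":[0,-2,0],"rotation":[0,0,0],"grip":0.33}
    - {"offset":[0,0,0],"rotation":[0,0,0],"grip":0.33}

```text
time: 25.85
ee_pos: [0.4812, 0.183, 0.1219]
tcp_rot: [0.741, 0.672, 0.002, 0.003]
ft_force: [9.4, -1.5, -6.9]
width: 0.0302
gripper_force: 5.2
```

play_rows:
  series:
    - {"offset":[0,4,0],"rotation":[0,0,0],"grip":0.4}
    - {"offset":[0,4,0],"rotation":[0,0,0],"grip":0.45}
    - {"offset":[0,0,0],"rotation":[0,0,0],"grip":0.45}
    - {"offset":[0,0,-35],"rotation":[0,0,0],"grip":0.45}
    - {"offset":[0,0,-45],"rotation":[0,0,0],"grip":0.45}

```text
time: 26.35
ee_pos: [0.484, 0.182, 0.2008]
tcp_rot: [0.741, 0.672, -0.003, -0.001]
ft_force: [1.0, -0.1, 0.2]
width: 0.0409
gripper_force: 0.0
```

play_rows:
  series:
    - {"offset":[-35,0,-30],"rotation":[0,0,0],"grip":0.45}
    - {"offset":[-45,0,0],"rotation":[0,0,0],"grip":0.45}
    - {"offset":[-45,0,0],"rotation":[0,0,0],"grip":0.45}
    - {"offset":[0,0,0],"rotation":[0,0,0],"grip":0.45}
    - {"offset":[0,0,0],"rotation":[0,0,0],"grip":0.45}

```text
time: 26.85
ee_pos: [0.4733, 0.0578, 0.232]
tcp_rot: [0.742, 0.671, 0.0, -0.0]
ft_force: [1.0, 0.4, 0.2]
width: 0.0407
gripper_force: 0.0
```

```bash
python3 - <<'E'
from h import *
c=snap('wrist');s=snap('scene')
im=np.zeros((600,640,3),np.uint8);im[:400]=c['frame'];im[400:,:288]=cv2.resize(s['frame'][170:260,320:450],(288,200),interpolation=cv2.INTER_CUBIC)
cv2.imwrite('pics/m7.png',im)
t=robot.get_state();print(t['time'],t['ee_pos'],t['ft_force'])
H=np.array([.4701,.0035]);u=np.array([.101,.995])
for d,z in((.18,.145),(.285,.101)):
  for da in(0,.02): 
    v=np.array([np.sin(.1012+da),np.cos(.1012+da)]);print(d,da,topix(c,(*(H+d*v),z)).round(1))
E
```

```text
26.95 [0.47364016 0.05902324 0.23184294] [ 0.57594832 -0.2055066  -0.24492832]
0.18 0 [325.2  37.1]
0.18 0.02 [330.4  37.2]
0.285 0 [324.9 -99.8]
0.285 0.02 [332.5 -99.7]
```

View pics/m7.png

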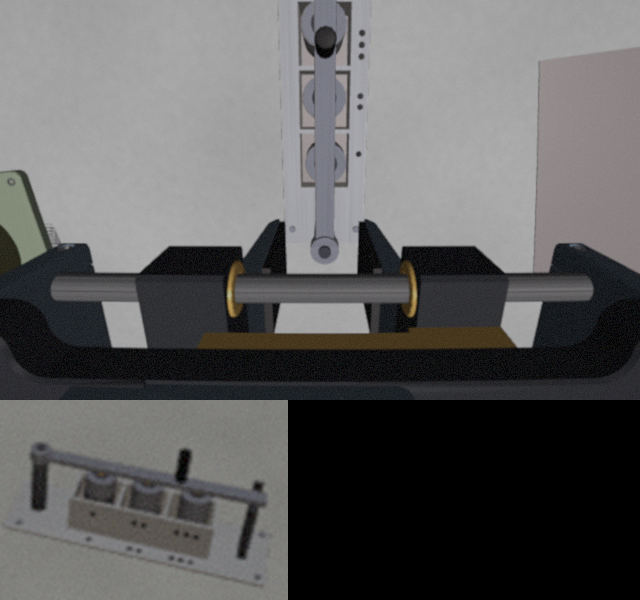

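The bar lies closed over the three level cartridges. Its knob at (325,38) matches the angle-zero prediction of (325,37), and its end sits at the catch.

```bash
python3 -c "
from workcell import robot
print(robot.hand_in())"
```

```text
the job is handed in; nothing more can be done
None
```

The job is handed in at about 27 s of the 72 s: short, middle and tall cartridges were lowered in that order onto the floors of pockets 1, 2 and 3, and the bar is closed against the back of its catch; the hand-in returned no verdict.

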